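# Pack reagent jars tight into the corner of a bench fence

### The arm

A 6-joint arm with a two-finger parallel gripper is mounted at the origin on a cart in front of the work surface, level with it; the furniture and walls round the work are solid. World frame = base frame: x ahead of the robot, y to its left, z up, the work surface at z = 0. Lengths are in m, angles in rad, forces in N, time in s.
With the tool pointing down it reaches from about 0.35 to 0.975 m from the base axis. Payload 4.9 kg.
Tool frame: the origin (TCP) lies midway between the tips of the shut fingers; the grasp point (between the pads) lies 19 mm behind it; z points along the fingers, y is the direction in which the jaws open and shut (so a half turn about z gives the same grasp; the last joint's range is limited). The gripper opens to 85 mm and grips with 20 to 120 N. Pads are 22 mm wide; open, the fingers measure 114 mm over their backs; the gripper's body (76 mm by 85 mm) begins 54 mm behind the grasp point. The pads swing forward as they close: fully open they stand 13 mm farther back than shut.
Start: joints at [1.073, 0.053, 1.613, -0, 1.476, -0.119], TCP at [0.231, 0.581, 0.231] pointing down, gripper open.
Joint ranges: [-3.01, 3.01], [-1.01, 2.22], [0.06, 2.58], [-1.02, 4.17], [0.09, 2.62], [-3.14, 3.14]. Speed limits (rad/s): [2.57, 2.57, 3.14, 3.14, 3.14, 3.14].

### API

Orientations are given as a rotation vector (axis times angle).
In Python, from station import ctrl gives the robot as it stands.
- The arm moves only by the tool drive_tool, never from a script. Its argument "moves" is one flat list of numbers, 7 for each row, row after row: the turn, a rotation vector about the world's x, y, z in degrees, then the shift along the world's x, y, z in m, then the closure, from 0 (fully open) to 1 (shut). A call has exactly 5 rows; each row shifts and turns the commanded pose from where the row before left it; what a row does not reach is not made up. A row lasts 1/8 s, in which the tool goes at most 62.5 mm and 10.7 degrees, less where a joint would pass 70% of its speed; a pose out of reach is approached as far as the arm can. A call is refused whole if a number of a shift passes 0.0625 or a number of a turn 10.7, either way. A call with a gripper value outside its range is refused whole. The fingers move at their own pace and stop on an object; "newtons" is the grip in N (left out, the last holds). Time passes only in rows, so rows that do not move let the fingers close, or fill a call up. It gives the time, the measured TCP pose, the force and the opening at its end, in the units of the state.
- ctrl.get_obs(): the state, without advancing time (a new reading comes with each control period).
- ctrl.get_image(name): name is "scene" or "top" or "wrist"; returns the picture (384x512x3 uint8, red, green, blue); there is no depth.
- ctrl.get_calibration(name): a dict with "fx", "fy", "cx", "cy" (pixels), "rvec" (rotation vector, rad) and "tvec" (3), from world to camera coordinates, as OpenCV has them; the wrist camera has in their place "T_tool_cam" (4x4, takes a point from camera to tool coordinates, whose origin is the TCP and whose axes are the flange's). Camera axes: x right, y down, z forward; pixel columns grow to the right and rows downward; lengths in m; the calibration is good to about 2 mm. A picture is of the moment at which its call begins: read the wrist's pose just before it. get_calibration takes no time and is no camera call.
- ctrl.finish_job(): hands the job in, once; it reports no verdict.
The state is a dict: "t": time; "q": joint angles; "dq": joint speeds; "effort": joint torques, N m; "tool_pos": TCP position; "tool_rot": TCP orientation; "contact_force": force on the tool from outside, world axes, zero at the start; "wrist_torque": the same for the moment, N m; "opening": finger opening in m.
Only numpy, scipy, OpenCV 4.12 (cv2) and the standard library are available. Lean on these libraries where they do the work, as an engineer would, in place of code of your own. Each camera call takes 0.05 s, during which the arm holds its last target.

### The job

Swing the blue hold-down arm clear of the bay at the aluminium corner fence, then load all the squat white jars with blue caps (three or four of them) upright into the bay, each pushed up to the corner of the fence: the first touching both fences, the next two each against one fence and the first jar, the fourth filling the two-by-two square, so that no gaps are left. When all are in and tight, swing the arm back to its stop over the jars; leave the brown bottle, the timer and the tape roll where they are.

Things in the scene. Friction and masses are not known exactly. Their poses are not given: they have to be found in the camera images.
- fence: Aluminium L-shaped corner fence fixed to the worktop, yaw within 0.2 rad. Origin: on the worktop at the foot of its inner corner. The jars' bay, bare worktop, lies to its own -x and +y. Inner faces are the planes x = 0 (far fence, 132 mm toward +y) and y = 0 (right fence, 132 mm toward -x), 8 mm thick, 38 mm high. Foot plates, 5 mm thick, reach 22 mm beyond x = 0 and 53 mm to the -y side of y = 0.
- corner_place (a point): Centre of the first jar's place, on the worktop, at (-30, +30) mm in the fence's frame: a jar here touches both fences.
- far_place (a point): Centre of the place against the far fence, beside the corner place, on the worktop, at (-30, +90) mm in the fence's frame.
- right_place (a point): Centre of the place against the right fence, beside the corner place, on the worktop, at (-90, +30) mm in the fence's frame.
- outer_place (a point): Centre of the fourth jar's place, diagonally out from the corner, on the worktop, at (-90, +90) mm in the fence's frame.
- hold_arm (a joint): Swing angle of the blue hold-down arm, rad; vertical axis on a post at (+5, -35) mm in the fence's frame. 0: at its stop over the bay; the arm then points 0.97 rad from the fence's -x toward its +y. Grows anticlockwise seen from above, swinging to the right (-y); stop at 1.9; clear of the bay from 1.0 on. Underside 77 mm above the worktop, 11 mm over the caps. Stays where left; about 1 N at the knob moves it.
- grip_knob (a point): Middle of the upright black grip knob on top of the arm's free end, 116 mm above the worktop, 150 mm from the hinge axis. The knob is 26 mm in diameter and spans 98 to 134 mm in height; take it from above.
- swing_axis (a point): Point on the hinge axis of the hold-down arm, 78 mm above the worktop (post top and arm hub, 30 mm diameter, reach 99 mm).
- jar_a: Squat round white reagent jar with a yellow band and a blue ribbed screw cap (fixed): body 60 mm in diameter up to 38 mm, cap 34 mm in diameter from 45 to 66 mm above the underside; 0.12 to 0.2 kg. They start on a fixed flat blue bench mat 3 mm thick (world x 0.385 to 0.50, y 0.045 to 0.445). Origin at the centre of its underside, z up. May be absent.
- jar_b: Squat round white reagent jar with a yellow band and a blue ribbed screw cap (fixed): body 60 mm in diameter up to 38 mm, cap 34 mm in diameter from 45 to 66 mm above the underside; 0.12 to 0.2 kg. They start on a fixed flat blue bench mat 3 mm thick (world x 0.385 to 0.50, y 0.045 to 0.445). Origin at the centre of its underside, z up. May be absent.
- jar_c: Squat round white reagent jar with a yellow band and a blue ribbed screw cap (fixed): body 60 mm in diameter up to 38 mm, cap 34 mm in diameter from 45 to 66 mm above the underside; 0.12 to 0.2 kg. They start on a fixed flat blue bench mat 3 mm thick (world x 0.385 to 0.50, y 0.045 to 0.445). Origin at the centre of its underside, z up. May be absent.
- jar_d: Squat round white reagent jar with a yellow band and a blue ribbed screw cap (fixed): body 60 mm in diameter up to 38 mm, cap 34 mm in diameter from 45 to 66 mm above the underside; 0.12 to 0.2 kg. They start on a fixed flat blue bench mat 3 mm thick (world x 0.385 to 0.50, y 0.045 to 0.445). Origin at the centre of its underside, z up. May be absent.
- brown_bottle: Bystander: brown bottle with a black cap, 46 mm diameter, 88 mm high, origin at the centre of its underside. Leave it alone.
- timer: Bystander: white bench timer lying flat, 75 x 75 x 17 mm, origin at the centre of its underside. Leave it alone.
- tape_roll: Bystander: roll of green tape lying flat, 70 mm in diameter, 13 mm high, origin at the centre of its underside. Leave it alone.
Not all that is in view belongs to the job. What is shaped like the jar_b but orange is not meant.

How it is judged:
On the way, in this order (a step that is already met when the one before it is completed fails the run):
1. the hold-down arm is swung clear of the bay (value of joint hold_arm above 1 rad), for 0.2 s.
2. with the arm still clear, every jar stands packed tight from the corner (horizontal distance between any of jar_a, jar_b, jar_c, jar_d and corner_place below 0.006 m and (not (horizontal distance between any of jar_a, jar_b, jar_c, jar_d and outer_place below 0.011 m) or (horizontal distance between any of jar_a, jar_b, jar_c, jar_d and far_place below 0.009 m and horizontal distance between any of jar_a, jar_b, jar_c, jar_d and right_place below 0.009 m)) and (horizontal distance between jar_a and corner_place below 0.006 m or horizontal distance between jar_a and far_place below 0.009 m or horizontal distance between jar_a and right_place below 0.009 m or horizontal distance between jar_a and outer_place below 0.011 m) and angle between each of jar_a, jar_b, jar_c, jar_d's own z axis and vertical below 0.1 rad and height (world z) of each of jar_a, jar_b, jar_c, jar_d below 0.006 m and linear speed of each of jar_a, jar_b, jar_c, jar_d below 0.03 m/s and (horizontal distance between jar_b and corner_place below 0.006 m or horizontal distance between jar_b and far_place below 0.009 m or horizontal distance between jar_b and right_place below 0.009 m or horizontal distance between jar_b and outer_place below 0.011 m) and (horizontal distance between jar_c and corner_place below 0.006 m or horizontal distance between jar_c and far_place below 0.009 m or horizontal distance between jar_c and right_place below 0.009 m or horizontal distance between jar_c and outer_place below 0.011 m) and (horizontal distance between jar_d and corner_place below 0.006 m or horizontal distance between jar_d and far_place below 0.009 m or horizontal distance between jar_d and right_place below 0.009 m or horizontal distance between jar_d and outer_place below 0.011 m) and value of joint hold_arm above 0.95 rad), for 0.2 s.
At the end, for the whole second after the job is handed in: Every jar present stands upright and still on the worktop, tight from the corner: one within 6 mm of the corner place, the second and third within 9 mm of the far or left place, a fourth, with these filled, within 11 mm of the outer place. The arm is within 0.12 rad of its stop (horizontal distance between any of jar_a, jar_b, jar_c, jar_d and corner_place below 0.006 m and (not (horizontal distance between any of jar_a, jar_b, jar_c, jar_d and outer_place below 0.011 m) or (horizontal distance between any of jar_a, jar_b, jar_c, jar_d and far_place below 0.009 m and horizontal distance between any of jar_a, jar_b, jar_c, jar_d and right_place below 0.009 m)) and (horizontal distance between jar_a and corner_place below 0.006 m or horizontal distance between jar_a and far_place below 0.009 m or horizontal distance between jar_a and right_place below 0.009 m or horizontal distance between jar_a and outer_place below 0.011 m) and angle between each of jar_a, jar_b, jar_c, jar_d's own z axis and vertical below 0.1 rad and height (world z) of each of jar_a, jar_b, jar_c, jar_d below 0.006 m and linear speed of each of jar_a, jar_b, jar_c, jar_d below 0.03 m/s and (horizontal distance between jar_b and corner_place below 0.006 m or horizontal distance between jar_b and far_place below 0.009 m or horizontal distance between jar_b and right_place below 0.009 m or horizontal distance between jar_b and outer_place below 0.011 m) and (horizontal distance between jar_c and corner_place below 0.006 m or horizontal distance between jar_c and far_place below 0.009 m or horizontal distance between jar_c and right_place below 0.009 m or horizontal distance between jar_c and outer_place below 0.011 m) and (horizontal distance between jar_d and corner_place below 0.006 m or horizontal distance between jar_d and far_place below 0.009 m or horizontal distance between jar_d and right_place below 0.009 m or horizontal distance between jar_d and outer_place below 0.011 m) and value of joint hold_arm below 0.12 rad); the robot touches nothing.
It fails at once if the brown bottle is moved more than 30 mm (distance of brown_bottle from where it was at the start of the episode above 0.03 m).
It fails at once if the timer is moved more than 30 mm (distance of timer from where it was at the start of the episode above 0.03 m).
It fails at once if the tape roll is moved more than 30 mm (distance of tape_roll from where it was at the start of the episode above 0.03 m).
Of jar_a, jar_b, jar_c, jar_d only 3 to 4 are there at a start; the rules pass over those that are not, and their reading is None.
At some moment in a run one of jar_a, jar_b, jar_c, jar_d may be knocked a few centimetres aside while the robot is not near it.
It also fails if it takes over 210 s, if anything falls off the work surface, if the arm or the gripper's body presses on something with over 40 N, if the wrist force passes 120 N, or if a joint passes its speed limit or range.

## Working session

There is one attempt and no reset: what is moved stays moved. The work goes in short steps, Python scripts to look and compute and a tool call to move; the robot and the scene stay as the last step left them, time stands still between calls to the robot, and variables do not carry over. Pictures are saved under pics/ and viewed, and the job is handed in when it is done.

Besides the shell and the picture viewer there is one more tool, called after "Call:" by a JSON object that holds its "fn" and its "kwargs", one argument or row to a line. drive_tool: Moves the arm, as the interface text tells. Its arguments: {"type":"object","properties":{"moves":{"type":"array","items":{"type":"number"}},"newtons":{"type":"number"}},"required":["moves"]}

```bash
ls; mkdir -p pics; cat > h.py <<'E'
import numpy as np,cv2
from station import ctrl
from scipy.spatial.transform import Rotation as R
def cal(n):
    c=ctrl.get_calibration(n); 
    K=np.array([[c['fx'],0,c['cx']],[0,c['fy'],c['cy']],[0,0,1.]])
    return K,np.array(c['rvec'],float),np.array(c['tvec'],float),c
def ext(n,obs=None):
    c=ctrl.get_calibration(n)
    K=np.array([[c['fx'],0,c['cx']],[0,c['fy'],c['cy']],[0,0,1.]])
    if n!='wrist':
        Rm=R.from_rotvec(np.array(c['rvec'],float)).as_matrix(); t=np.array(c['tvec'],float)
    else:
        T=np.eye(4);T[:3,:3]=R.from_rotvec(obs['tool_rot']).as_matrix();T[:3,3]=obs['tool_pos']
        M=np.linalg.inv(T@np.array(c['T_tool_cam'])); Rm=M[:3,:3];t=M[:3,3]
    return K,Rm,t
def ray(n,uv,z,obs=None):
    K,Rm,t=ext(n,obs); d=Rm.T@np.linalg.inv(K)@np.array([uv[0],uv[1],1.]); o=-Rm.T@t
    return o+d*(z-o[2])/d[2]
def proj(n,p,obs=None):
    K,Rm,t=ext(n,obs); q=K@(Rm@np.array(p,float)+t); return q[:2]/q[2]
def img(n,f):
    im=cv2.cvtColor(np.array(ctrl.get_image(n)),cv2.COLOR_RGB2BGR); cv2.imwrite('pics/'+f,im); return im
def st():
    o=ctrl.get_obs(); print('t',round(o['t'],2),'p',np.round(o['tool_pos'],4),'r',np.round(o['tool_rot'],3),'F',np.round(o['contact_force'],1),'op',round(float(o['opening']),4),'q',np.round(o['q'],2)); return o
E
python3 - <<'E'
from h import *
o=st()
for n in ('scene','top','wrist'): img(n,n+'0.png')
for n in ('scene','top'):
    K,Rm,t=ext(n); print(n,K[0,0],-Rm.T@t,Rm.round(2).tolist())
E
```

```text
pics
t 0.0 p [0.2308 0.5801 0.23  ] r [-5.910e-01 -3.085e+00  3.000e-03] F [-0.6 -0.1  0.7] op 0.0854 q [ 1.07  0.05  1.61  0.    1.48 -0.12]
scene 469.04766494622606 [-0.46825825 -0.80513444  1.19801685] [[0.65, -0.76, 0.0], [-0.48, -0.42, -0.77], [0.58, 0.5, -0.64]]
top 476.1489179927284 [-0.55206855  0.46126496  1.66657574] [[-0.37, -0.93, -0.01], [-0.75, 0.3, -0.59], [0.55, -0.21, -0.81]]
```

View pics/scene0.png

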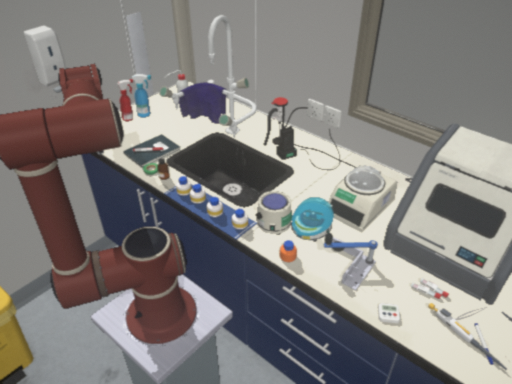

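View pics/top0.png

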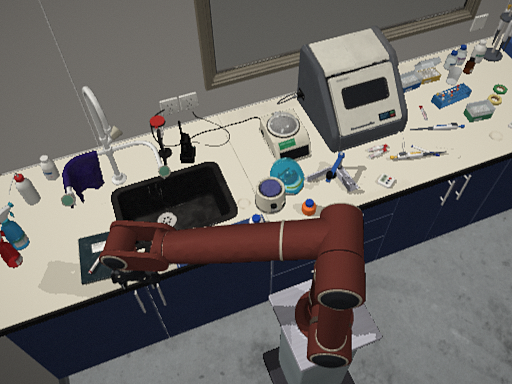

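View pics/wrist0.png

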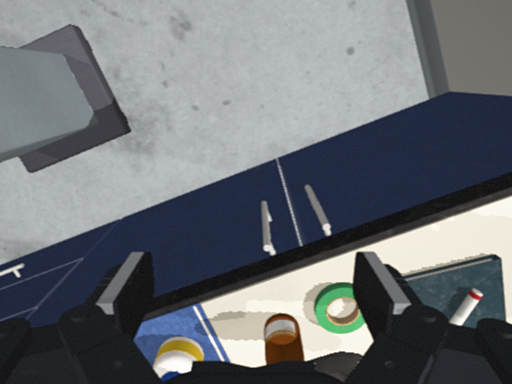

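The scene view shows four white jars with blue caps on the mat at about (183,182), (197,190), (214,203) and (240,214). The orange jar at (289,249) isn't meant. The fence and blue arm are at about (355,265). I'll enlarge these areas.

```bash
python3 - <<'E'
from h import *
im=cv2.imread('pics/scene0.png'); t=cv2.imread('pics/top0.png')
a=cv2.resize(im[150:260,140:300],None,fx=4.5,fy=4.5,interpolation=cv2.INTER_CUBIC)
b=cv2.resize(im[220:330,310:420],None,fx=5.4,fy=5.4,interpolation=cv2.INTER_CUBIC)
c=cv2.resize(t[140:220,240:400],None,fx=5,fy=5,interpolation=cv2.INTER_CUBIC)
cv2.imwrite('pics/c1.png',a);cv2.imwrite('pics/c2.png',b);cv2.imwrite('pics/c3.png',c)
E
```

```text
(no output)
```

View pics/c1.png

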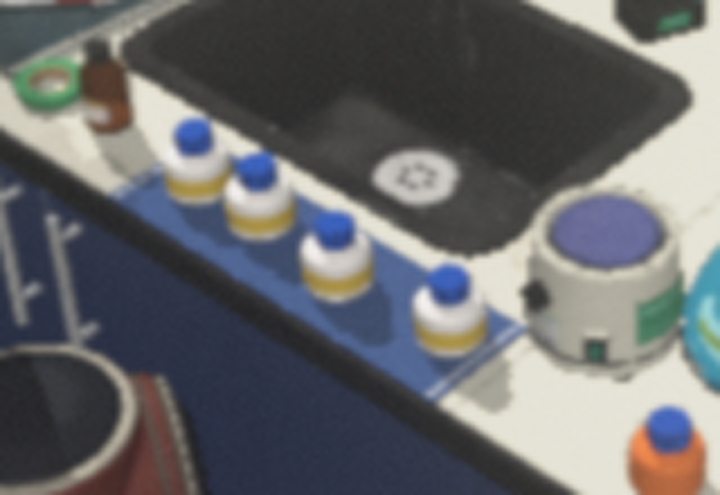

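View pics/c2.png

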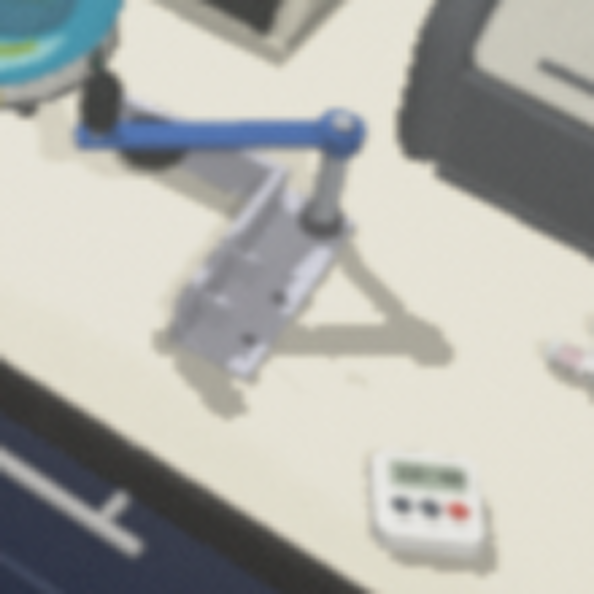

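View pics/c3.png

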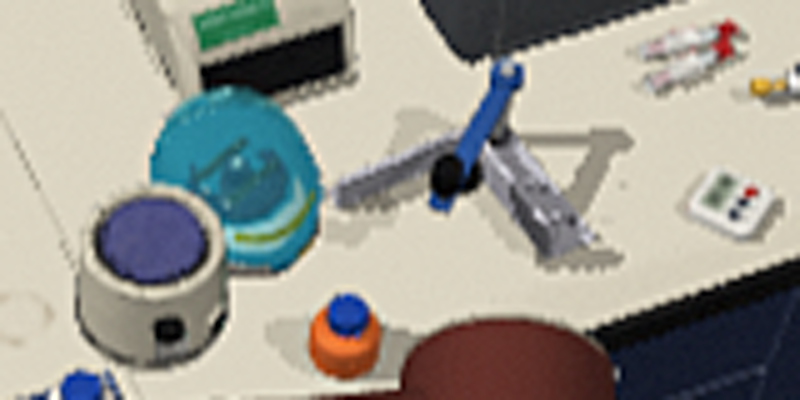

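```bash
python3 - <<'E'
from h import *
s1=lambda x,y:(x/4.5+140-.4,y/4.5+150-.4)
s2=lambda x,y:(x/5.4+310-.4,y/5.4+220-.4)
s3=lambda x,y:(x/5+240-.4,y/5+140-.4)
for nm,p in dict(A=(193,127),B=(258,164),C=(335,223),D=(448,277)).items(): print(nm,ray('scene',s1(*p),.069).round(4))
print('orange s',ray('scene',s1(670,418),.066).round(3),'t',ray('top',s3(348,305),.066).round(3))
print('bottle',ray('scene',s1(97,50),.088).round(3))
print('hub s',ray('scene',s2(343,122),.099).round(4),'t',ray('top',s3(509,69),.099).round(4))
print('knob s',ray('scene',s2(102,100),.116).round(4),'t',ray('top',s3(452,175),.116).round(4))
print('inner corner top(z.038) s',ray('scene',s2(283,172),.038).round(4),'t',ray('top',s3(484,140),.038).round(4))
print('right fence end top s',ray('scene',s2(178,318),.038).round(4))
print('far fence end t',ray('top',s3(338,190),.038).round(4))
print('teal extents t', ray('top',s3(160,190),.05).round(3),ray('top',s3(320,190),.05).round(3),ray('top',s3(262,272),.0).round(3))
print('timer',ray('scene',s2(430,490),.017).round(3))
E
```

```text
A [0.45   0.3904 0.069 ]
B [0.4514 0.3089 0.069 ]
C [0.4389 0.2028 0.069 ]
D [0.4508 0.0857 0.069 ]
orange s [ 0.445 -0.147  0.066] t [ 0.443 -0.147  0.066]
bottle [0.455 0.522 0.088]
hub s [ 0.602  -0.3752  0.099 ] t [ 0.5998 -0.3728  0.099 ]
knob s [ 0.5062 -0.2621  0.116 ] t [ 0.5006 -0.2652  0.116 ]
inner corner top(z.038) s [ 0.5979 -0.3455  0.038 ] t [ 0.5786 -0.3459  0.038 ]
right fence end top s [ 0.454  -0.3612  0.038 ]
far fence end t [ 0.5758 -0.2022  0.038 ]
teal extents t [ 0.625 -0.055  0.05 ] [ 0.573 -0.183  0.05 ] [ 0.544 -0.118  0.   ]
timer [ 0.458 -0.53   0.017]
```

Hinge ≈ (0.601, -0.374), knob ≈ (0.503, -0.264), fence yaw ≈ 0.13 rad. I'm moving over towards the knob.

Call:
{"fn": "drive_tool", "kwargs": {
  "moves": [0,0,-8,0.028,-0.054,0.01,0,0,0,-8,0.028,-0.054,0.01,0,0,0,-8,0.028,-0.054,0.01,0,0,0,-8,0.028,-0.054,0.01,0,0,0,-8,0.028,-0.054,0.01,0],
  "newtons": 25
}}

```text
t: 0.78
tool_pos: [0.3715, 0.3088, 0.2814]
tool_rot: [1.617, 2.694, 0.0]
contact_force: [1.4, 1.5, 0.4]
opening: 0.0857
```

Call:
{"fn": "drive_tool", "kwargs": {
  "moves": [0,0,-8,0.02,-0.058,0,0,0,0,-8,0.02,-0.058,0,0,0,0,-8,0.02,-0.058,0,0,0,0,-8,0.02,-0.058,0,0,0,0,-8,0.02,-0.058,0,0]
}}

```text
t: 1.4
tool_pos: [0.4713, 0.0187, 0.2812]
tool_rot: [2.441, 1.978, 0.001]
contact_force: [0.8, 0.2, 0.1]
opening: 0.0855
```

Call:
{"fn": "drive_tool", "kwargs": {
  "moves": [0,0,0,0,-0.05,0,0,0,0,0,0,-0.05,0,0,0,0,0,0,-0.05,0,0,0,0,0,0,0,0,0,0,0,0,0,0,0,0]
}}

```text
t: 2.02
tool_pos: [0.471, -0.129, 0.2809]
tool_rot: [-2.436, -1.982, -0.0]
contact_force: [0.3, 0.3, 0.6]
opening: 0.085
```

```bash
python3 - <<'E'
from h import *
o=st()
for n in ('scene','top','wrist'): img(n,n+'1.png')
print('tcp in wrist',proj('wrist',o['tool_pos'],o), proj('wrist',[.503,-.264,.134],o))
E
```

```text
t 2.02 p [ 0.471  -0.129   0.2809] r [-2.436 -1.982 -0.   ] F [0.3 0.3 0.6] op 0.085 q [-0.42 -0.31  1.86  0.    1.59 -0.22]
tcp in wrist [250.59211838 252.81510296] [311.92432259 294.80821803]
```

View pics/wrist1.png

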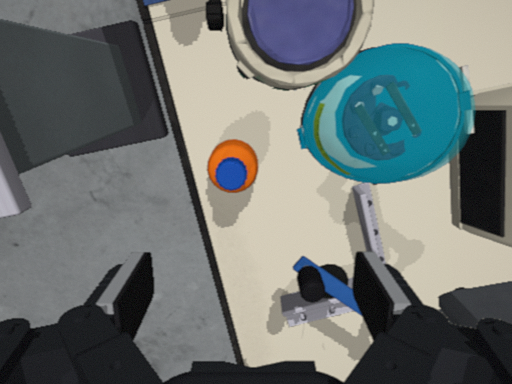

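View pics/top1.png

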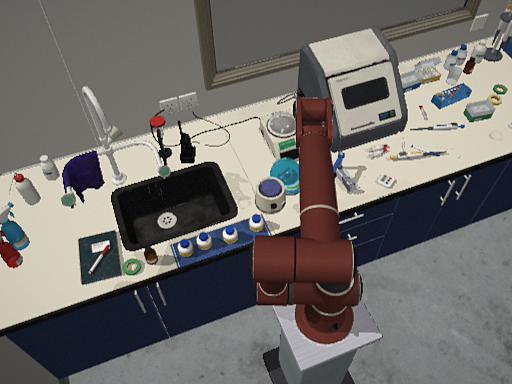

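```bash
python3 - <<'E'
from h import *
o=ctrl.get_obs()
im=cv2.imread('pics/wrist1.png')
cv2.imwrite('pics/c4.png',cv2.resize(im[170:340,240:400],None,fx=3.5,fy=3.5,interpolation=cv2.INTER_CUBIC))
print(ray('wrist',(312,285),.134,o))
E
```

```text
[ 0.50536548 -0.25251637  0.134     ]
```

View pics/c4.png

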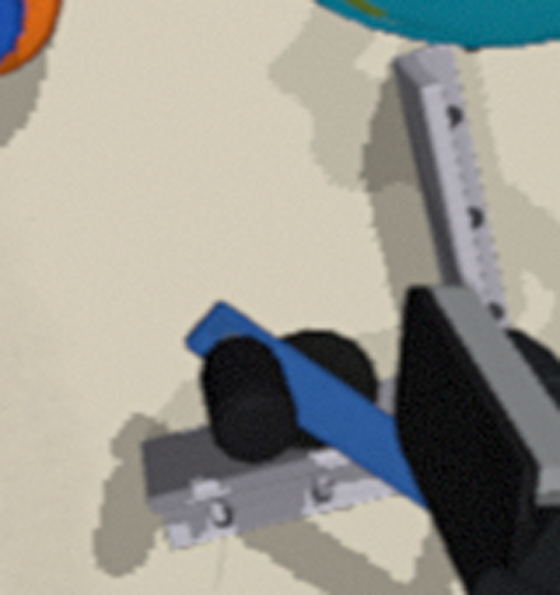

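```bash
python3 - <<'E'
from h import *
o=ctrl.get_obs()
f=lambda x,y:(x/3.5+240-.4,y/3.5+170-.4)
K,Rm,t=ext('wrist',o);print('cam',-Rm.T@t)
print(ray('wrist',f(254,420),.134,o), ray('wrist',f(247,390),.116,o))
print('knob from scene',proj('wrist',[.503,-.264,.134],o),proj('wrist',[.503,-.264,.098],o))
print('far fence inner top end',ray('wrist',f(395,62),.038,o),'near',ray('wrist',f(450,285),.038,o))
print('right fence inner top end',ray('wrist',f(143,440),.038,o),ray('wrist',f(150,495),.038,o))
E
```

```text
cam [ 0.48784604 -0.05223425  0.42419685]
[ 0.50475919 -0.2576803   0.134     ] [ 0.5053133  -0.25990136  0.116     ]
knob from scene [311.35174105 295.3483671 ] [305.99825745 275.23198156]
far fence inner top end [ 0.5773808  -0.19706734  0.038     ] near [ 0.58711453 -0.28427132  0.038     ]
right fence inner top end [ 0.46851565 -0.32595139  0.038     ] [ 0.46683079 -0.35045099  0.038     ]
```

Call:
{"fn": "drive_tool", "kwargs": {
  "moves": [0,0,0,0.011,-0.044,0,0,0,0,0,0.011,-0.044,0,0,0,0,0,0.011,-0.045,0,0,0,0,0,0,0,-0.06,0.3,0,0,0,0,0,-0.04,0.3]
}}

```text
t: 2.8
tool_pos: [0.504, -0.2614, 0.179]
tool_rot: [-2.434, -1.983, 0.001]
contact_force: [-0.5, -0.3, -0.1]
opening: 0.0596
```

```bash
python3 - <<'E'
from h import *
o=st()
im=img('wrist','wrist2.png'); cv2.imwrite('pics/c5.png',im)
for z in (.134,.098): print(proj('wrist',[.504,-.262,z],o))
E
```

```text
t 2.8 p [ 0.504  -0.2614  0.179 ] r [-2.434e+00 -1.983e+00  1.000e-03] F [-0.5 -0.3 -0.1] op 0.0596 q [-0.61 -0.04  1.8   0.    1.39 -0.41]
[251.52877883 216.57062187]
[251.83579185 196.33461325]
```

View pics/wrist2.png

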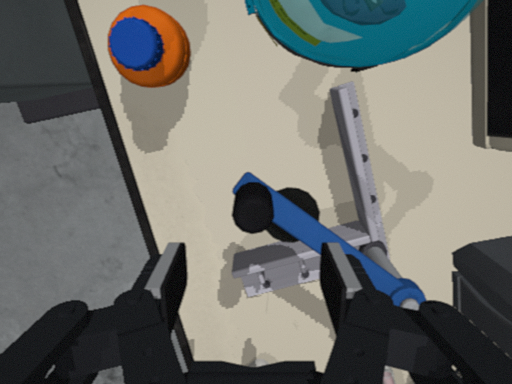

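```bash
python3 - <<'E'
from h import *
im=cv2.imread('pics/wrist2.png')
cv2.imwrite('pics/c6.png',cv2.resize(im[70:310,220:440],None,fx=3,fy=3,interpolation=cv2.INTER_CUBIC)[:, :])
E
```

```text
(no output)
```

View pics/c6.png

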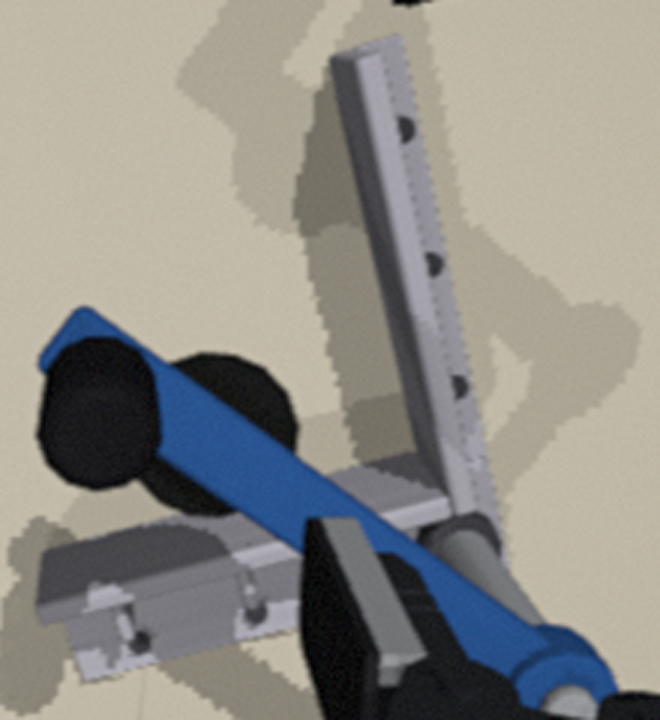

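Call:
{"fn": "drive_tool", "kwargs": {
  "moves": [0,0,0,0,0,-0.04,0.3,0,0,0,0,0,-0.035,0.3,0,0,0,0,0,0,0.8,0,0,0,0,0,0,0.8,0,0,0,0,0,0,0.8],
  "newtons": 25
}}

```text
t: 3.48
tool_pos: [0.5041, -0.2614, 0.1081]
tool_rot: [-2.435, -1.982, -0.0]
contact_force: [-3.8, 3.6, -0.1]
opening: 0.0251
```

```bash
cat > fence.py <<'E'
from h import *
E
python3 - <<'E'
from h import *
o=dict(tool_pos=[.504,-.2614,.179],tool_rot=[-2.434,-1.983,.001])
f=lambda x,y:(x/3+220-.33,y/3+70-.33)
def P(x,y,z): return ray('wrist',f(x,y),z,o)[:2]
fb=P(333,62,0),P(415,450,0); ft=P(358,60,.038),P(450,495,.038)
rb=P(45,550,0),P(415,451,0); rt=P(38,608,.038),P(450,503,.038)
for n,(a,b) in dict(fb=fb,ft=ft).items(): d=a-b; print(n,a.round(4),b.round(4),'yaw',np.arctan2(-d[0],d[1]),np.linalg.norm(d))
for n,(a,b) in dict(rb=rb,rt=rt).items(): d=a-b; print(n,a.round(4),b.round(4),'yaw',np.arctan2(-d[1],-d[0]),np.linalg.norm(d))
print('hub',P(570,705,.099))
E
```

```text
fb [ 0.5862 -0.211 ] [ 0.5964 -0.3413] yaw 0.07803457929519192 0.13069570420028753
ft [ 0.585  -0.2088] [ 0.5962 -0.3397] yaw 0.08507181257551007 0.1312997256396852
rb [ 0.4664 -0.3532] [ 0.5964 -0.3417] yaw 0.08816834291373794 0.1304536914547586
rt [ 0.4663 -0.3527] [ 0.5959 -0.3423] yaw 0.08026148635295147 0.13002713188993173
hub [ 0.60394832 -0.37106366]
```

```bash
python3 - <<'E'
from h import *
o=st(); c=np.array([.6042,-.3757]); v=np.array(o['tool_pos'][:2])-c
print(np.linalg.norm(v),np.arctan2(v[1],v[0]))
a0=np.arctan2(v[1],v[0]); pts=[np.linalg.norm(v)*np.array([np.cos(a0+k*.11),np.sin(a0+k*.11)]) for k in range(16)]
print(np.round(np.diff(pts,axis=0),4).tolist(), c+pts[-1])
E
```

```text
t 3.48 p [ 0.5041 -0.2614  0.1081] r [-2.435 -1.982 -0.   ] F [-3.8  3.6 -0.1] op 0.0251 q [-0.61  0.03  1.85  0.    1.26 -0.41]
0.1519754235520859 2.290007451438884
[[-0.0119, -0.0117], [-0.0106, -0.0129], [-0.0091, -0.014], [-0.0075, -0.0149], [-0.0058, -0.0157], [-0.0041, -0.0162], [-0.0023, -0.0166], [-0.0004, -0.0167], [0.0014, -0.0167], [0.0032, -0.0164], [0.005, -0.0159], [0.0067, -0.0153], [0.0084, -0.0145], [0.0099, -0.0135], [0.0113, -0.0123]] [ 0.49814502 -0.48455251]
```

Call:
{"fn": "drive_tool", "kwargs": {
  "moves": [0,0,6,-0.012,-0.012,0,0.8,0,0,6,-0.0105,-0.013,0,0.8,0,0,6,-0.009,-0.014,0,0.8,0,0,6,-0.0075,-0.015,0,0.8,0,0,6,-0.006,-0.0155,0,0.8]
}}

```text
t: 4.1
tool_pos: [0.4596, -0.3314, 0.1082]
tool_rot: [1.833, 2.551, 0.002]
contact_force: [1.7, 2.9, -3.8]
opening: 0.0248
```

Call:
{"fn": "drive_tool", "kwargs": {
  "moves": [0,0,6,-0.004,-0.016,0,0.8,0,0,6,-0.0025,-0.0165,0,0.8,0,0,6,-0.0005,-0.0165,0,0.8,0,0,6,0.0015,-0.0165,0,0.8,0,0,6,0.003,-0.0165,0,0.8]
}}

```text
t: 4.72
tool_pos: [0.4587, -0.4133, 0.1082]
tool_rot: [1.11, 2.935, 0.004]
contact_force: [5.9, 5.1, -4.8]
opening: 0.0249
```

Call:
{"fn": "drive_tool", "kwargs": {
  "moves": [0,0,6,0.005,-0.016,0,0.8,0,0,6,0.0065,-0.0155,0,0.8,0,0,6,0.0085,-0.0145,0,0.8,0,0,6,0.01,-0.0135,0,0.8,0,0,0,0,0,0,0.2]
}}

```text
t: 5.35
tool_pos: [0.4884, -0.4745, 0.1092]
tool_rot: [0.482, 3.101, -0.005]
contact_force: [0.7, 0.2, 0.2]
opening: 0.0421
```

Call:
{"fn": "drive_tool", "kwargs": {
  "moves": [0,0,0,0,0,0,0.1,0,0,0,0,0,0.04,0,0,0,0,0,0,0.06,0,0,0,0,0,0,0.06,0,0,0,0,0,0,0,0]
}}

```text
t: 5.98
tool_pos: [0.4883, -0.4758, 0.2766]
tool_rot: [0.483, 3.093, -0.016]
contact_force: [-0.4, -0.5, -0.2]
opening: 0.0857
```

```bash
python3 - <<'E'
from h import *
o=st()
img('wrist','wrist3.png');img('top','top3.png')
im=img('scene','scene3.png')
E
```

```text
t 5.97 p [ 0.4883 -0.4758  0.2766] r [ 0.483  3.093 -0.016] F [-0.4 -0.5 -0.2] op 0.0857 q [-0.88  0.15  1.43 -0.    1.54 -2.14]
```

View pics/wrist3.png

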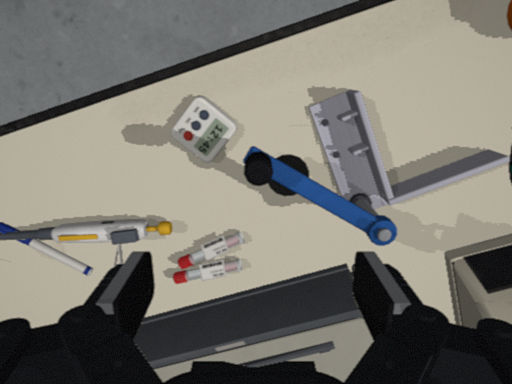

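View pics/scene3.png

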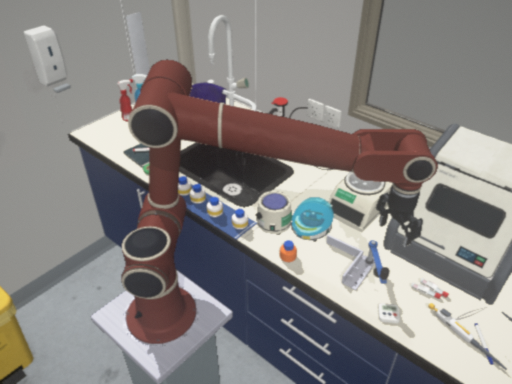

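The hold-down arm is now swung well past the right fence. Fence corner ≈ (0.5963, -0.3412), yaw 0.083. Next is jar D, the nearest one, a white jar with a blue cap at pixel (240,214).

Call:
{"fn": "drive_tool", "kwargs": {
  "moves": [0,0,-2.2,-0.004,0.055,0,0,0,0,-2.2,-0.004,0.055,0,0,0,0,-2.2,-0.004,0.055,0,0,0,0,-2.2,-0.004,0.055,0,0,0,0,-2.2,-0.004,0.055,0,0]
}}

```text
t: 6.75
tool_pos: [0.4652, -0.1962, 0.2638]
tool_rot: [-0.781, -3.039, -0.002]
contact_force: [0.5, 0.2, 0.6]
opening: 0.0853
```

Call:
{"fn": "drive_tool", "kwargs": {
  "moves": [0,0,-2.2,-0.004,0.055,0,0,0,0,-2.2,-0.004,0.055,0,0,0,0,-2.2,-0.004,0.055,-0.02,0,0,0,-2.2,-0.004,0.055,-0.02,0,0,0,-2.2,0,0,-0.02,0]
}}

```text
t: 7.38
tool_pos: [0.4488, 0.0249, 0.2035]
tool_rot: [-1.059, -2.954, 0.0]
contact_force: [-0.2, -0.7, -0.1]
opening: 0.0855
```

```bash
python3 - <<'E'
from h import *
o=st(); img('wrist','wrist4.png');img('top','top4.png')
for p in ((.4508,.0857),(.4389,.2028),(.4514,.3089)):print(proj('wrist',[*p,.069],o))
E
```

```text
t 7.38 p [0.4488 0.0249 0.2035] r [-1.059 -2.954  0.   ] F [-0.2 -0.7 -0.1] op 0.0855 q [-0.11 -0.37  2.03  0.    1.48 -0.99]
[313.64334201 129.69489092]
[433.8816027   14.39961358]
[580.53503986 -79.90431825]
```

View pics/wrist4.png

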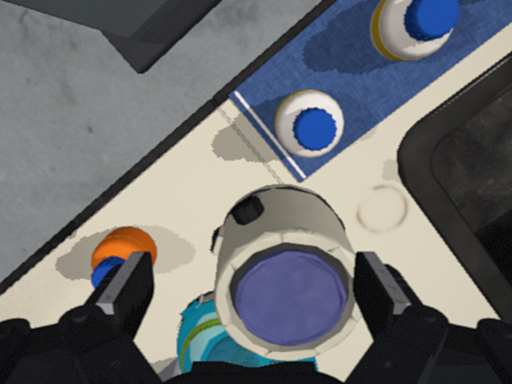

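```bash
cat >> h.py <<'E'
def caps(im,name,o=None,z=.069):
    hsv=cv2.cvtColor(im,cv2.COLOR_BGR2HSV)
    m=cv2.inRange(hsv,(106,190,90),(122,255,255)); m=cv2.morphologyEx(m,cv2.MORPH_OPEN,np.ones((2,2)))
    n,l,s,c=cv2.connectedComponentsWithStats(m)
    for i in range(1,n):
        if s[i,4]>40: print('blob',c[i].round(1),s[i].tolist(),'top-ray',ray(name,c[i],z,o).round(4))
    return m
E
python3 - <<'E'
from h import *
o=ctrl.get_obs()
caps(cv2.imread('pics/wrist4.png'),'wrist',o)
print('scene');caps(cv2.imread('pics/scene3.png'),'scene')
print('top');caps(cv2.imread('pics/top4.png'),'top')
for z in (.06,.09): print('bath',ray('scene',(275,202),z).round(3), ray('wrist',(292,300),z,o).round(3),ray('wrist',(240,330),z,o).round(3),ray('wrist',(290,358),z,o).round(3))
E
```

```text
blob [436.1  16.8] [412, 0, 48, 39, 1489] top-ray [0.4396 0.2003 0.069 ]
blob [315.4 129.8] [296, 110, 40, 41, 1279] top-ray [0.4497 0.0846 0.069 ]
blob [105.4 270.4] [93, 258, 32, 30, 350] top-ray [ 0.431 -0.138  0.069]
scene
top
blob [230. 230.] [227, 227, 7, 7, 45] top-ray [0.429  0.2059 0.069 ]
blob [203.6 236.7] [200, 234, 8, 7, 43] top-ray [0.4386 0.3123 0.069 ]
blob [184.8 243.5] [181, 241, 8, 6, 42] top-ray [0.4365 0.3896 0.069 ]
bath [0.584 0.027 0.06 ] [ 0.569 -0.029  0.06 ] [ 0.564 -0.091  0.06 ] [ 0.623 -0.073  0.06 ]
bath [0.556 0.005 0.09 ] [ 0.55  -0.019  0.09 ] [ 0.545 -0.074  0.09 ] [ 0.598 -0.058  0.09 ]
```

Call:
{"fn": "drive_tool", "kwargs": {
  "moves": [0,0,0,0.002,0.0605,0,0,0,0,0,0,0,-0.06,0,0,0,0,0,0,-0.06,0.2,0,0,0,0,0,-0.035,0.2,0,0,0,0,0,0,0.2]
}}

```text
t: 8.1
tool_pos: [0.4495, 0.0814, 0.0479]
tool_rot: [-1.066, -2.947, 0.005]
contact_force: [-0.6, -0.6, 1.0]
opening: 0.0685
```

Call:
{"fn": "drive_tool", "kwargs": {
  "moves": [0,0,0,0,0,0,0.8,0,0,0,0,0,0,0.8,0,0,0,0,0,0,0.8,0,0,0,0,0,0,0.8,0,0,0,0,0,0,0.8],
  "newtons": 40
}}

```text
t: 8.72
tool_pos: [0.4548, 0.0821, 0.054]
tool_rot: [1.065, 2.951, 0.002]
contact_force: [0.8, -0.3, 5.8]
opening: 0.0324
```

```bash
python3 - <<'E'
from h import *
o=st(); im=img('wrist','wrist5.png');s=img('scene','scene5.png')
cv2.imwrite('pics/c7.png',cv2.resize(s[130:260,150:320],None,fx=4,fy=4,interpolation=cv2.INTER_CUBIC))
E
```

```text
t 8.72 p [0.4548 0.0821 0.054 ] r [1.065e+00 2.951e+00 2.000e-03] F [ 0.8 -0.3  5.8] op 0.0324 q [ 0.02 -0.16  2.13 -0.    1.17 -0.86]
```

View pics/wrist5.png

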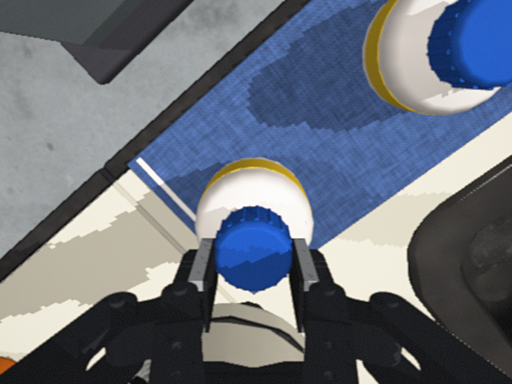

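View pics/c7.png

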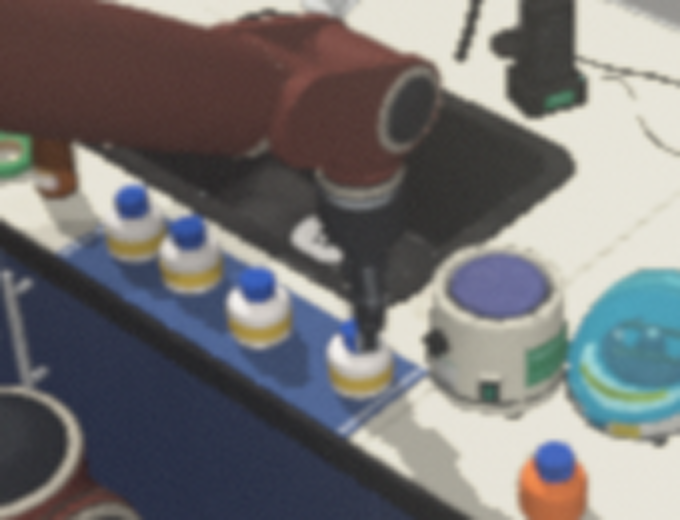

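Call:
{"fn": "drive_tool", "kwargs": {
  "moves": [0,0,0,0,0,0.01,0.8,0,0,0,0,0,0.02,0.8,0,0,0,0,0,0.06,0.8,0,0,0,0,0,0.06,0.8,0,0,0,0,0,0,0.8]
}}

```text
t: 9.45
tool_pos: [0.4559, 0.0823, 0.2084]
tool_rot: [1.063, 2.944, 0.007]
contact_force: [0.7, -0.4, -1.6]
opening: 0.0325
```

```bash
python3 - <<'E'
from h import *
o=st(); im=img('wrist','wrist6.png');s=img('scene','scene6.png')
cv2.imwrite('pics/c8.png',np.hstack([im,cv2.resize(s[100:260,150:320],(288,384))]))
E
```

```text
t 9.45 p [0.4559 0.0823 0.2084] r [1.063 2.944 0.007] F [ 0.7 -0.4 -1.6] op 0.0325 q [ 0.02 -0.35  2.01 -0.    1.47 -0.86]
```

View pics/c8.png

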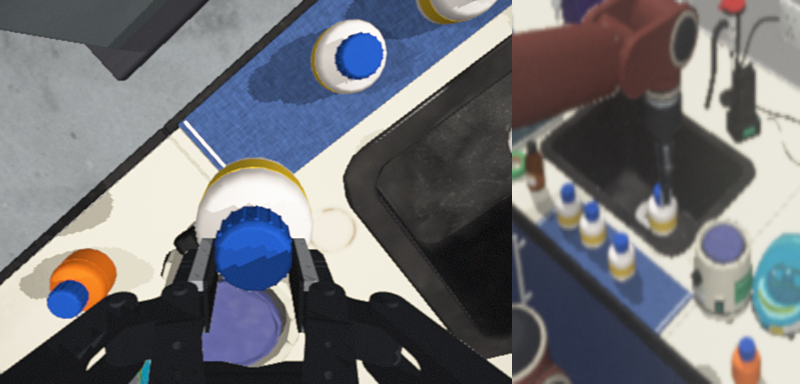

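Call:
{"fn": "drive_tool", "kwargs": {
  "moves": [0,0,0,0.012,-0.048,0.005,0.8,0,0,0,0.012,-0.048,0.005,0.8,0,0,0,0.012,-0.048,0,0.8,0,0,0,0.012,-0.048,0,0.8,0,0,0,0.012,-0.048,0,0.8]
}}

```text
t: 10.18
tool_pos: [0.5113, -0.1587, 0.2082]
tool_rot: [-1.065, -2.95, -0.001]
contact_force: [0.0, 0.0, -2.0]
opening: 0.0323
```

Call:
{"fn": "drive_tool", "kwargs": {
  "moves": [0,0,0,0.012,-0.048,0,0.8,0,0,0,0.012,-0.048,0,0.8,0,0,0,0.012,-0.048,0,0.8,0,0,0,0,0,0,0.8,0,0,0,0,0,0,0.8]
}}

```text
t: 10.8
tool_pos: [0.5475, -0.3008, 0.2086]
tool_rot: [-1.066, -2.95, -0.003]
contact_force: [-1.0, -0.4, -0.8]
opening: 0.0324
```

```bash
python3 - <<'E'
from h import *
o=st(); im=img('wrist','wrist7.png')
for p in ((.5963,-.3412,0),(.5963,-.3412,.038),(.5854,-.2096,.038),(.4647,-.3521,.038)): print(proj('wrist',p,o))
E
```

```text
t 10.8 p [ 0.5475 -0.3008  0.2086] r [-1.066 -2.95  -0.003] F [-1.  -0.4 -0.8] op 0.0324 q [-0.62  0.07  1.63  0.    1.44 -1.5 ]
[253.11066511 212.37707198]
[253.14326871 226.6246719 ]
[357.10885137 133.07738822]
[151.18159886 130.88913695]
```

View pics/wrist7.png

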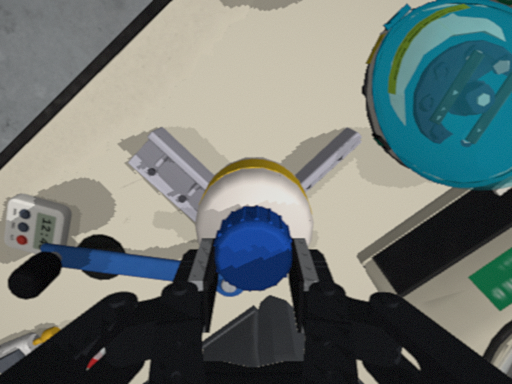

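```bash
python3 - <<'E'
from h import *
o=ctrl.get_obs()
im=cv2.imread('pics/wrist7.png')
for p in ((.5963,-.3412,.038),(.5854,-.2096,.038),(.4647,-.3521,.038),(.5854,-.2096,0),(.4647,-.3521,.0)):
    cv2.circle(im,tuple(int(round(v)) for v in proj('wrist',p,o)),2,(0,0,255),-1)
cv2.imwrite('pics/c9.png',cv2.resize(im[100:240,110:380],None,fx=2.9,fy=2.9,interpolation=cv2.INTER_CUBIC))
E
```

```text
(no output)
```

View pics/c9.png

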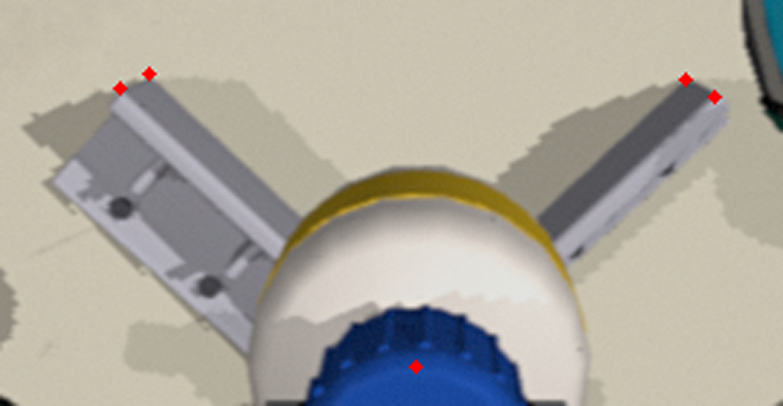

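Call:
{"fn": "drive_tool", "kwargs": {
  "moves": [0,0,0,0,0,-0.05,0.8,0,0,0,0,0,-0.05,0.8,0,0,0,0,0,-0.04,0.8,0,0,0,0,0,-0.014,0.8,0,0,0,0,0,0,0.8]
}}

```text
t: 11.48
tool_pos: [0.5483, -0.3008, 0.0568]
tool_rot: [-1.065, -2.954, -0.001]
contact_force: [0.1, -0.2, -1.7]
opening: 0.0326
```

Call:
{"fn": "drive_tool", "kwargs": {
  "moves": [0,0,0,0,0,0,0.8,0,0,0,0,0,0,0.8,0,0,0,0.005,-0.004,0,0.8,0,0,0,0.004,-0.003,0,0.8,0,0,0,0,0,0,0.8]
}}

```text
t: 12.1
tool_pos: [0.5581, -0.3093, 0.0575]
tool_rot: [1.067, 2.954, -0.0]
contact_force: [-1.1, 0.0, -1.6]
opening: 0.0321
```

Call:
{"fn": "drive_tool", "kwargs": {
  "moves": [0,0,0,0,0,-0.005,0.8,0,0,0,0.003,-0.0025,0,0.8,0,0,0,0.002,-0.0015,0,0.8,0,0,0,0.002,-0.0015,0,0.8,0,0,0,0,0,0,0.8]
}}

```text
t: 12.72
tool_pos: [0.5648, -0.3145, 0.0523]
tool_rot: [1.067, 2.955, -0.0]
contact_force: [-0.3, -0.7, -1.9]
opening: 0.0323
```

```bash
python3 - <<'E'
from h import *
o=st(); im=img('wrist','wrist8.png'); t=img('top','top8.png')
cv2.imwrite('pics/c10.png',np.hstack([im,cv2.resize(t[130:230,280:355],(288,384))]))
E
```

```text
t 12.72 p [ 0.5648 -0.3145  0.0523] r [ 1.067  2.955 -0.   ] F [-0.3 -0.7 -1.9] op 0.0323 q [-0.62  0.27  1.69 -0.    1.19 -1.5 ]
```

View pics/c10.png

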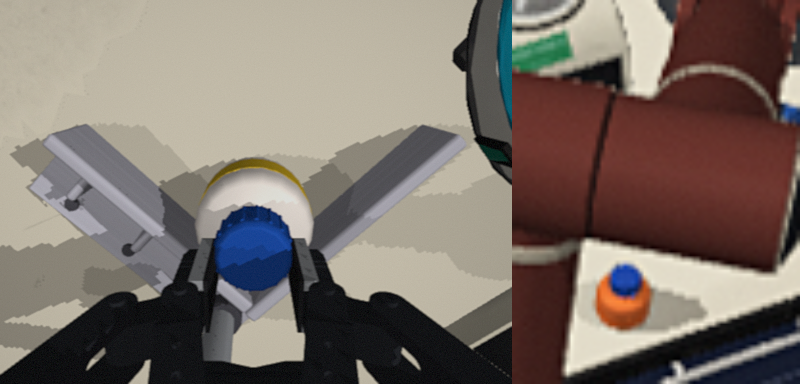

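Call:
{"fn": "drive_tool", "kwargs": {
  "moves": [0,0,0,0.001,-0.001,0,0.8,0,0,0,0.001,-0.001,0,0.8,0,0,0,0,0,0,0.8,0,0,0,0,0,0,0.8,0,0,0,0,0,0,0.8]
}}

```text
t: 13.45
tool_pos: [0.5666, -0.3162, 0.0523]
tool_rot: [-1.067, -2.955, -0.0]
contact_force: [-0.5, 1.1, -0.4]
opening: 0.0325
```

Call:
{"fn": "drive_tool", "kwargs": {
  "moves": [0,0,0,0.001,-0.001,0,0.8,0,0,0,0.001,-0.001,0,0.8,0,0,0,0,0,0,0.8,0,0,0,0,0,0,0.8,0,0,0,0,0,0,0.8]
}}

```text
t: 14.08
tool_pos: [0.5675, -0.3167, 0.0521]
tool_rot: [-1.065, -2.951, -0.004]
contact_force: [-4.3, 5.8, 3.7]
opening: 0.0324
```

Call:
{"fn": "drive_tool", "kwargs": {
  "moves": [0,0,0,0,0,-0.001,0.8,0,0,0,0,0,-0.001,0.8,0,0,0,0,0,0,0.8,0,0,0,0,0,0,0.4,0,0,0,0,0,0,0.35]
}}

```text
t: 14.7
tool_pos: [0.5691, -0.319, 0.0508]
tool_rot: [1.066, 2.953, -0.001]
contact_force: [-0.3, 0.1, -0.7]
opening: 0.056
```

Call:
{"fn": "drive_tool", "kwargs": {
  "moves": [0,0,0,0,0,0,0.3,0,0,0,0,0,0,0.2,0,0,0,0,0,0,0.2,0,0,0,-0.004,0.003,0.06,0.1,0,0,0,-0.004,0.003,0.06,0]
}}

```text
t: 15.32
tool_pos: [0.5599, -0.3119, 0.1705]
tool_rot: [-1.066, -2.953, -0.001]
contact_force: [1.0, -0.9, 0.4]
opening: 0.0854
```

```bash
python3 - <<'E'
from h import *
o=st(); im=img('wrist','wrist9.png')
a=im.copy()
for p in ((.5639,-.3138,.066),(.5963,-.3412,.038),(.5854,-.2096,.038),(.4647,-.3521,.038)):
    cv2.circle(a,tuple(int(round(v)) for v in proj('wrist',p,o)),2,(0,0,255),-1)
cv2.imwrite('pics/c11.png',a)
caps(im,'wrist',o,.066)
E
```

```text
t 15.32 p [ 0.5599 -0.3119  0.1705] r [-1.066e+00 -2.953e+00 -1.000e-03] F [ 1.  -0.9  0.4] op 0.0854 q [-0.62  0.13  1.63 -0.    1.38 -1.5 ]
blob [257.1 186.3] [236, 165, 43, 43, 1396] top-ray [ 0.5627 -0.3103  0.066 ]
```

View pics/c11.png

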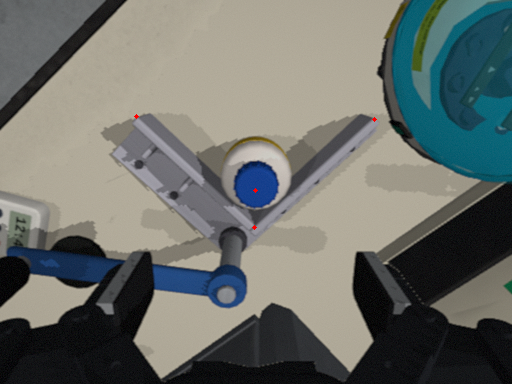

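```bash
python3 - <<'E'
from h import *
im=cv2.imread('pics/wrist9.png')
cv2.imwrite('pics/c12.png',cv2.resize(im[110:270,170:350],None,fx=4,fy=4,interpolation=cv2.INTER_CUBIC)[:600])
E
```

```text
(no output)
```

View pics/c12.png

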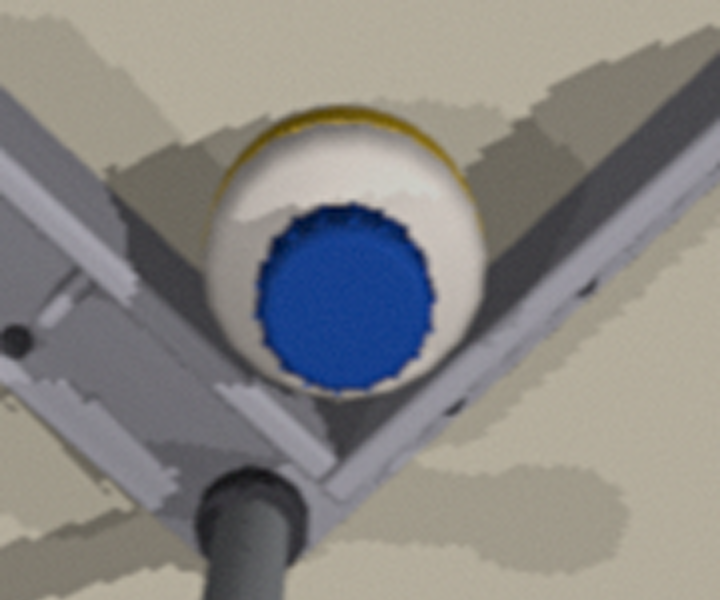

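```bash
python3 - <<'E'
from h import *
o=ctrl.get_obs()
im=cv2.imread('pics/wrist9.png'); a=cv2.resize(im[110:270,170:350],None,fx=4,fy=4,interpolation=cv2.INTER_CUBIC)
def draw(c,r,z,col):
    pts=[]
    for t in np.linspace(0,2*np.pi,80):
        p=proj('wrist',(c[0]+r*np.cos(t),c[1]+r*np.sin(t),z),o); pts.append(((p-[170,110]+.4)*4))
    cv2.polylines(a,[np.int32(np.round(pts))],True,col,1)
for c,col in (((.5639,-.3138),(0,0,255)),((.5625,-.311),(0,255,0))):
    draw(c,.03,.038,col);draw(c,.017,.066,col)
C=np.array([.5963,-.3412]);ex=np.array([.9966,.0829]);ey=np.array([-.0829,.9966])
L=[C-ex*.13,C,C+ey*.13]
cv2.polylines(a,[np.int32([(proj('wrist',(*p,.038),o)-[170,110]+.4)*4 for p in L])],False,(255,0,255),1)
cv2.imwrite('pics/c13.png',a[:600])
E
```

```text
(no output)
```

View pics/c13.png

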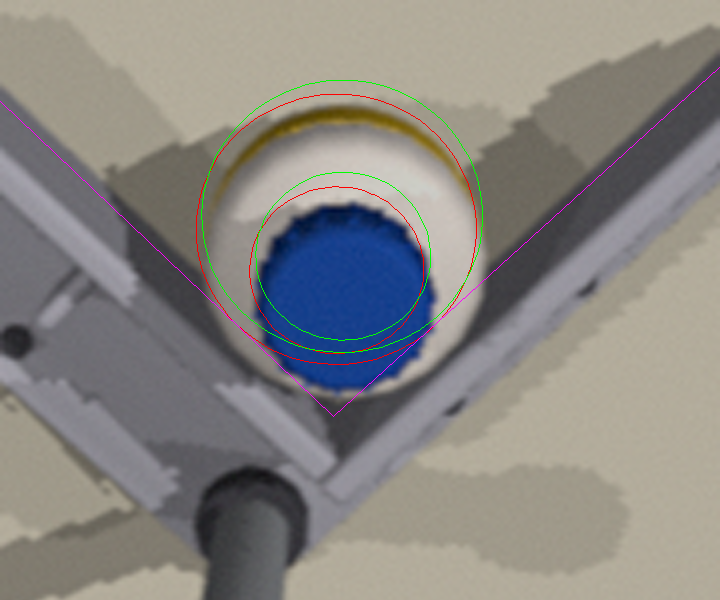

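```bash
cat >> h.py <<'E'
C=np.array([.5963,-.3412]);YAW=.083
ex=np.array([np.cos(YAW),np.sin(YAW)]);ey=np.array([-np.sin(YAW),np.cos(YAW)])
def F2W(x,y): return C+ex*x+ey*y
def W2F(p): d=np.array(p)[:2]-C; return np.array([d@ex,d@ey])*1000
PL=dict(corner=F2W(-.03,.03),far=F2W(-.03,.09),right=F2W(-.09,.03),outer=F2W(-.09,.09))
def bay(im,o,x0,y0,w,h,s,fn,cs=()):
    a=cv2.resize(im[y0:y0+h,x0:x0+w],None,fx=s,fy=s,interpolation=cv2.INTER_CUBIC)
    q=lambda p:(proj('wrist',p,o)-[x0,y0]+.4)*s
    for c in cs:
        for r,z in ((.03,.038),(.017,.066)):
            cv2.polylines(a,[np.int32([np.round(q((c[0]+r*np.cos(t),c[1]+r*np.sin(t),z))) for t in np.linspace(0,6.28,80)])],True,(0,0,255),1)
    cv2.polylines(a,[np.int32([q((*p,.038)) for p in (F2W(-.132,0),C,F2W(0,.132))])],False,(255,0,255),1)
    cv2.imwrite('pics/'+fn,a)
E
python3 - <<'E'
from h import *
o=st(); im=img('wrist','wrist10.png'); 
m=caps(im,'wrist',o,.066)
bay(im,o,160,90,200,150,3.9,'c14.png',[PL['corner']]); print(PL)
E
```

```text
t 15.38 p [ 0.5639 -0.3145  0.1823] r [ 1.062  2.942 -0.006] F [ 4.8 -1.4  6.4] op 0.0857 q [-0.62  0.13  1.62 -0.    1.38 -1.5 ]
blob [256.  173.5] [236, 153, 41, 41, 1297] top-ray [ 0.5626 -0.3103  0.066 ]
{'corner': array([ 0.56391613, -0.31379042]), 'far': array([ 0.55894185, -0.25399697]), 'right': array([ 0.50412269, -0.3187647 ]), 'outer': array([ 0.4991484 , -0.25897125])}
```

View pics/c14.png

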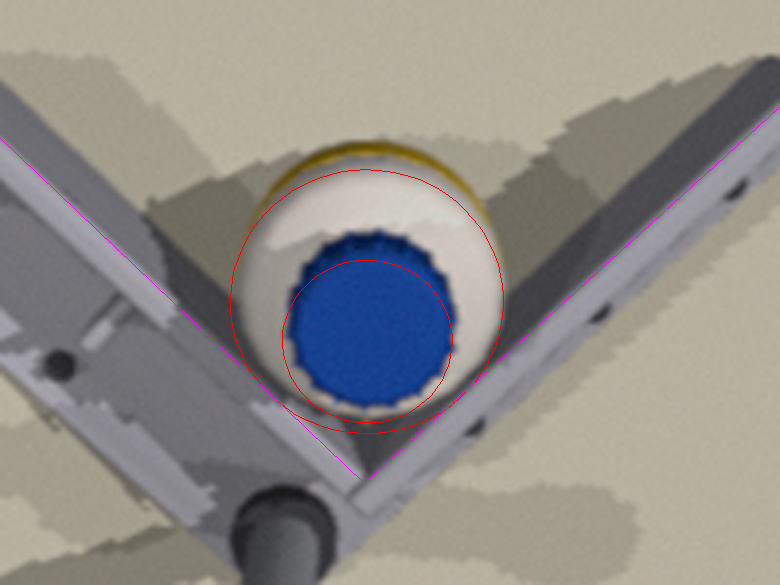

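Call:
{"fn": "drive_tool", "kwargs": {
  "moves": [0,0,0,0,0,0,0,0,0,0,0,0,-0.04,0.1,0,0,0,0,0,-0.05,0.2,0,0,0,0,0,-0.03,0.2,0,0,0,0,0,0,0.2]
}}

```text
t: 16.05
tool_pos: [0.5569, -0.3097, 0.0442]
tool_rot: [-1.063, -2.945, -0.005]
contact_force: [-1.0, -0.3, 0.8]
opening: 0.0684
```

Call:
{"fn": "drive_tool", "kwargs": {
  "moves": [0,0,0,0.005,-0.0015,0.008,0.2,0,0,0,0,0,0,0.2,0,0,0,0,0,0,0.8,0,0,0,0,0,0,0.8,0,0,0,0,0,0,0.8]
}}

```text
t: 16.68
tool_pos: [0.5659, -0.3141, 0.0594]
tool_rot: [1.066, 2.954, -0.001]
contact_force: [-1.8, -0.1, 4.6]
opening: 0.0315
```

Call:
{"fn": "drive_tool", "kwargs": {
  "moves": [0,0,0,0.001,-0.001,0,0.8,0,0,0,0.001,-0.001,0,0.8,0,0,0,0.001,-0.001,0,0.8,0,0,0,0,0,0,0.8,0,0,0,0,0,0,0.8]
}}

```text
t: 17.3
tool_pos: [0.5668, -0.3152, 0.0598]
tool_rot: [-1.063, -2.949, -0.003]
contact_force: [-10.1, 6.3, 14.6]
opening: 0.0318
```

```bash
python3 - <<'E'
from h import *
o=st(); im=img('wrist','wrist11.png'); s=img('scene','scene11.png')
cv2.imwrite('pics/c15.png',np.hstack([im,cv2.resize(s[190:300,320:400],(280,384),interpolation=cv2.INTER_CUBIC)]))
st()
E
```

```text
t 17.3 p [ 0.5668 -0.3152  0.0598] r [-1.063 -2.949 -0.003] F [-10.1   6.3  14.6] op 0.0318 q [-0.62  0.27  1.67  0.    1.21 -1.5 ]
t 17.4 p [ 0.5668 -0.3152  0.0597] r [-1.063 -2.949 -0.003] F [-9.9  7.3 14.3] op 0.0313 q [-0.62  0.27  1.67  0.    1.21 -1.5 ]
```

View pics/c15.png

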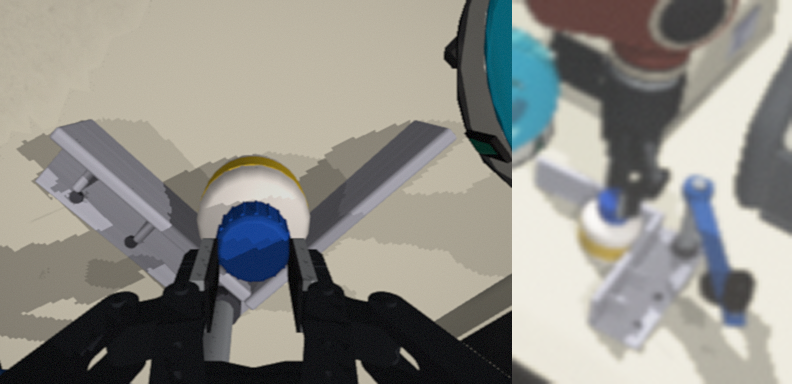

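Call:
{"fn": "drive_tool", "kwargs": {
  "moves": [0,0,0,0,0,0,0.55,0,0,0,0,0,0,0.5,0,0,0,0,0,0,0.4,0,0,0,0,0,0,0.3,0,0,0,0,0,0,0.2]
}}

```text
t: 18.02
tool_pos: [0.5686, -0.3169, 0.0582]
tool_rot: [-1.067, -2.955, 0.0]
contact_force: [-0.4, 0.2, 0.3]
opening: 0.0682
```

Call:
{"fn": "drive_tool", "kwargs": {
  "moves": [0,0,0,0,0,0.03,0.1,0,0,0,0,0,0.06,0,0,0,0,0,0,0.03,0,0,0,0,0,0,0,0,0,0,0,0,0,0,0]
}}

```text
t: 18.65
tool_pos: [0.568, -0.3164, 0.1768]
tool_rot: [-1.066, -2.953, -0.001]
contact_force: [-0.4, 0.2, -0.2]
opening: 0.0856
```

```bash
python3 - <<'E'
from h import *
o=st(); im=img('wrist','wrist12.png'); 
m=caps(im,'wrist',o,.066)
bay(im,o,160,90,200,150,3.9,'c16.png',[PL['corner']]);st()
E
```

```text
t 18.65 p [ 0.568  -0.3164  0.1768] r [-1.066e+00 -2.953e+00 -1.000e-03] F [-0.4  0.2 -0.2] op 0.0856 q [-0.62  0.15  1.6  -0.    1.39 -1.5 ]
blob [253.6 172.8] [233, 151, 42, 43, 1368] top-ray [ 0.5624 -0.3113  0.066 ]
t 18.7 p [ 0.5677 -0.3161  0.1759] r [-1.066e+00 -2.952e+00 -2.000e-03] F [-0.3 -0.2 -0.5] op 0.0852 q [-0.62  0.15  1.6   0.    1.39 -1.5 ]
```

View pics/c16.png

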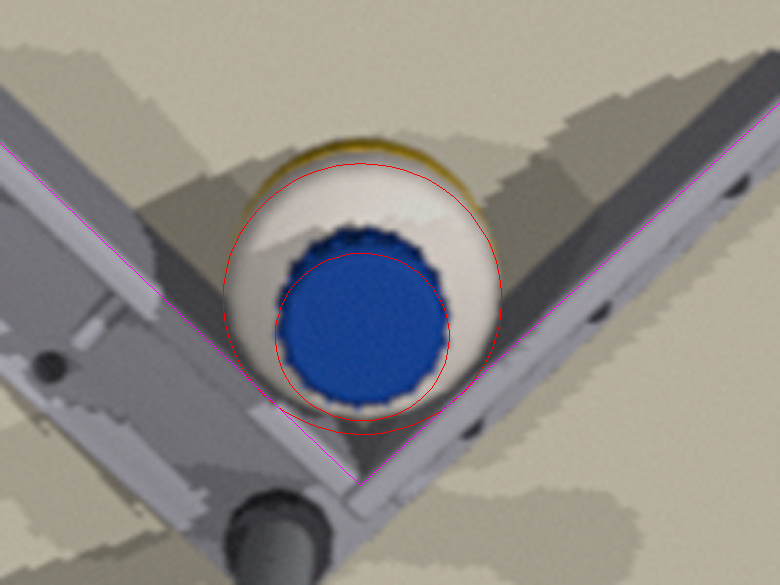

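```bash
python3 - <<'E'
from h import *
for p,r,f,z in (([.4559,.0823,.2084],[1.063,2.944,.007],'wrist6.png',.2084+.015),([.5668,-.3152,.0597],[-1.063,-2.949,-.003],'wrist11.png',.066),([.5648,-.3145,.0523],[1.067,2.955,0],'wrist8.png',.0675)):
    o=dict(tool_pos=p,tool_rot=r)
    print(f,proj('wrist',[p[0],p[1],z],o)); caps(cv2.imread('pics/'+f),'wrist',o,z)
c=ctrl.get_calibration('wrist');print(np.round(c['T_tool_cam'],3).tolist())
E
```

```text
wrist6.png [253.66859341 269.46697334]
blob [360.   56.5] [338, 34, 45, 46, 1587] top-ray [0.4147 0.1641 0.2234]
blob [254.2 249.7] [216, 208, 77, 83, 5098] top-ray [0.4488 0.0884 0.2234]
blob [ 68.4 300.1] [49, 282, 39, 37, 1072] top-ray [0.4161 0.0112 0.2234]
wrist11.png [253.34210463 258.69169377]
blob [254.4 244.1] [220, 204, 70, 77, 3727] top-ray [ 0.5616 -0.3103  0.066 ]
wrist8.png [253.37845752 269.4239685 ]
blob [254.8 251.8] [217, 208, 76, 82, 4348] top-ray [ 0.5588 -0.3088  0.0675]
[[0.001, -0.952, -0.306, 0.077], [1.0, 0.001, 0.001, -0.0], [-0.0, -0.306, 0.952, -0.143], [0.0, 0.0, 0.0, 1.0]]
```

Call:
{"fn": "drive_tool", "kwargs": {
  "moves": [0,0,0,-0.014,0.051,0.01,0,0,0,0,-0.014,0.051,0.01,0,0,0,0,-0.014,0.051,0.01,0,0,0,0,-0.014,0.051,0,0,0,0,0,-0.014,0.051,0,0]
}}

```text
t: 19.32
tool_pos: [0.4971, -0.0601, 0.2062]
tool_rot: [-1.066, -2.952, 0.0]
contact_force: [0.3, 0.1, 0.1]
opening: 0.0853
```

Call:
{"fn": "drive_tool", "kwargs": {
  "moves": [0,0,0,-0.014,0.051,0,0,0,0,0,-0.014,0.051,0,0,0,0,0,-0.014,0.051,0,0,0,0,0,-0.014,0.051,0,0,0,0,0,0,0,0,0]
}}

```text
t: 19.95
tool_pos: [0.4406, 0.1446, 0.2061]
tool_rot: [-1.058, -2.955, 0.002]
contact_force: [-0.5, -0.1, 0.0]
opening: 0.0852
```

```bash
cat >> h.py <<'E'
def ringfit(im,o,z,uv,rpx):
    # cap-top centre: dark rim ellipse fit on blue mask, bottom (far) outline belongs to the top face
    hsv=cv2.cvtColor(im,cv2.COLOR_BGR2HSV); m=cv2.inRange(hsv,(106,190,60),(122,255,255))
    n,l,s,c=cv2.connectedComponentsWithStats(m)
    for i in range(1,n):
        if s[i,4]>200: 
            x,y,w,h,_=s[i]; r=w/2
            print('cap',x,y,w,h,'top centre',(x+r,y+h-r*0.97),ray('wrist',(x+r-.5,y+h-r*.97-.5),z,o).round(4))
E
python3 - <<'E'
from h import *
o=st(); im=img('wrist','wrist13.png'); ringfit(im,o,.069,0,0); caps(im,'wrist',o,.069); st()
E
```

```text
t 19.95 p [0.4406 0.1446 0.2061] r [-1.058e+00 -2.955e+00  2.000e-03] F [-0.5 -0.1  0. ] op 0.0852 q [ 0.16 -0.33  2.    0.    1.48 -0.73]
cap 403 25 53 47 top centre (np.float64(429.5), np.float64(46.295)) [0.4472 0.3097 0.069 ]
cap 290 105 41 41 top centre (np.float64(310.5), np.float64(126.11500000000001)) [0.4386 0.205  0.069 ]
blob [430.6  49.2] [405, 26, 51, 47, 1814] top-ray [0.4501 0.3094 0.069 ]
blob [310.7 125.7] [291, 106, 40, 41, 1274] top-ray [0.439  0.2054 0.069 ]
t 20.0 p [0.4413 0.1431 0.2063] r [-1.061 -2.954  0.003] F [ 0.4 -0.4  0. ] op 0.0853 q [ 0.15 -0.33  2.   -0.    1.48 -0.73]
```

View pics/wrist13.png

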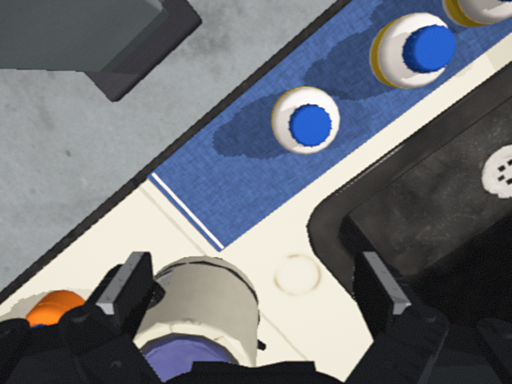

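Call:
{"fn": "drive_tool", "kwargs": {
  "moves": [0,0,0,-0.002,0.0605,0,0,0,0,0,0,0,-0.05,0.2,0,0,0,0,0,-0.06,0.4,0,0,0,0,0,-0.035,0.4,0,0,0,0,0,0,0.4]
}}

```text
t: 20.62
tool_pos: [0.4377, 0.2005, 0.059]
tool_rot: [-1.067, -2.947, 0.009]
contact_force: [0.7, -0.7, 0.9]
opening: 0.0515
```

Call:
{"fn": "drive_tool", "kwargs": {
  "moves": [0,0,0,0,0,0,0.5,0,0,0,0,0,0,0.5,0,0,0,0,0,0,0.5,0,0,0,0,0,0,0.5,0,0,0,0,0,0,0.5]
}}

```text
t: 21.25
tool_pos: [0.4408, 0.2028, 0.0636]
tool_rot: [1.066, 2.955, 0.0]
contact_force: [-0.8, -0.1, 0.8]
opening: 0.0428
```

Call:
{"fn": "drive_tool", "kwargs": {
  "moves": [0,0,0,-0.002,0.002,-0.008,0.4,0,0,0,0,0,0,0.4,0,0,0,0,0,0,0.4,0,0,0,0,0,0,0.4,0,0,0,0,0,0,0.4]
}}

```text
t: 21.88
tool_pos: [0.4387, 0.2047, 0.0555]
tool_rot: [1.067, 2.955, 0.0]
contact_force: [0.3, -0.5, -0.5]
opening: 0.0515
```

```bash
python3 - <<'E'
from h import *
o=st(); im=img('wrist','wrist14.png'); print(proj('wrist',[*o['tool_pos'][:2],.069],o)); ringfit(im,o,.069,0,0)
E
```

```text
t 21.88 p [0.4387 0.2047 0.0555] r [1.067 2.955 0.   ] F [ 0.3 -0.5 -0.5] op 0.0515 q [ 0.28 -0.11  2.08 -0.    1.17 -0.6 ]
[253.38039065 267.35675209]
cap 427 81 85 90 top centre (np.float64(469.5), np.float64(129.775)) [0.445 0.304 0.069]
cap 217 216 78 83 top centre (np.float64(256.0), np.float64(261.17)) [0.4369 0.2074 0.069 ]
```

View pics/wrist14.png

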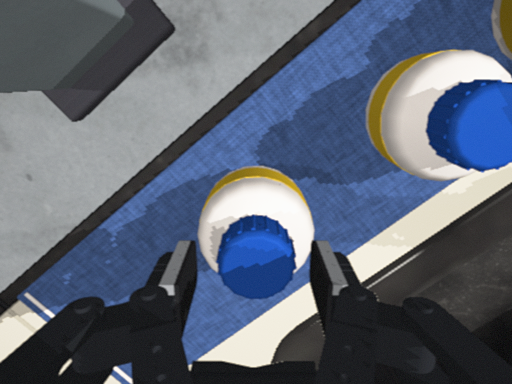

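Call:
{"fn": "drive_tool", "kwargs": {
  "moves": [0,0,0,-0.0015,0.002,0,0.4,0,0,0,0,0,0,0.8,0,0,0,0,0,0,0.8,0,0,0,0,0,0,0.8,0,0,0,0,0,0,0.8]
}}

```text
t: 22.55
tool_pos: [0.4373, 0.2068, 0.0556]
tool_rot: [1.067, 2.955, 0.001]
contact_force: [-0.1, 1.4, 3.1]
opening: 0.0321
```

Call:
{"fn": "drive_tool", "kwargs": {
  "moves": [0,0,0,0,0,0.02,0.8,0,0,0,0,0,0.04,0.8,0,0,0,0,0,0.06,0.8,0,0,0,0,0,0.03,0.8,0,0,0,0,0,0,0.8]
}}

```text
t: 23.18
tool_pos: [0.4386, 0.207, 0.208]
tool_rot: [1.065, 2.951, 0.005]
contact_force: [-0.1, 0.1, -0.7]
opening: 0.0319
```

```bash
python3 - <<'E'
from h import *
o=st(); im=img('wrist','wrist15.png')
print((PL['right']+.015*(ey-ex))-o['tool_pos'][:2],(PL['far']+.015*(ey-ex))-o['tool_pos'][:2])
E
```

```text
t 23.18 p [0.4386 0.207  0.208 ] r [1.065 2.951 0.005] F [-0.1  0.1 -0.7] op 0.0319 q [ 0.29 -0.28  1.96 -0.    1.46 -0.59]
[ 0.04932917 -0.51207106] [ 0.10414834 -0.44730333]
```

View pics/wrist15.png

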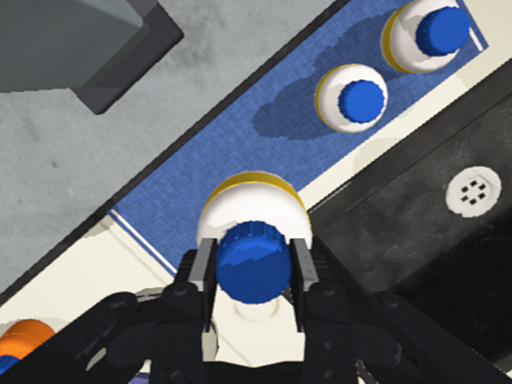

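Call:
{"fn": "drive_tool", "kwargs": {
  "moves": [0,0,0,0.0115,-0.05,0.004,0.8,0,0,0,0.0115,-0.05,0,0.8,0,0,0,0.0115,-0.05,0,0.8,0,0,0,0.0115,-0.05,0,0.8,0,0,0,0.0115,-0.05,0,0.8]
}}

```text
t: 23.85
tool_pos: [0.4931, -0.0447, 0.2058]
tool_rot: [-1.065, -2.95, 0.001]
contact_force: [0.6, 1.1, -0.6]
opening: 0.032
```

Call:
{"fn": "drive_tool", "kwargs": {
  "moves": [0,0,0,0.0115,-0.05,0,0.8,0,0,0,0.0115,-0.05,0,0.8,0,0,0,0.0115,-0.05,0,0.8,0,0,0,0.0115,-0.047,0,0.8,0,0,0,0,0,0,0.8]
}}

```text
t: 24.48
tool_pos: [0.5392, -0.2424, 0.2052]
tool_rot: [-1.071, -2.947, -0.001]
contact_force: [-0.2, 0.4, -1.6]
opening: 0.0322
```

Call:
{"fn": "drive_tool", "kwargs": {
  "moves": [0,0,0,0,0,-0.05,0.8,0,0,0,0,0,-0.04,0.8,0,0,0,0,0,-0.025,0.8,0,0,0,0,0,0,0.8,0,0,0,0,0,0,0.8]
}}

```text
t: 25.1
tool_pos: [0.5406, -0.2398, 0.0944]
tool_rot: [-1.066, -2.955, -0.0]
contact_force: [0.7, 0.2, -0.9]
opening: 0.032
```

```bash
python3 - <<'E'
from h import *
o=st(); im=img('wrist','wrist16.png')
print(PL['far']-o['tool_pos'][:2],W2F(o['tool_pos']))
E
```

```text
t 25.1 p [ 0.5406 -0.2398  0.0944] r [-1.066 -2.955 -0.   ] F [ 0.7  0.2 -0.9] op 0.032 q [-0.54  0.1   1.81  0.    1.24 -1.42]
[ 0.01829769 -0.01416681] [-47.06020802 105.63500779]
```

View pics/wrist16.png

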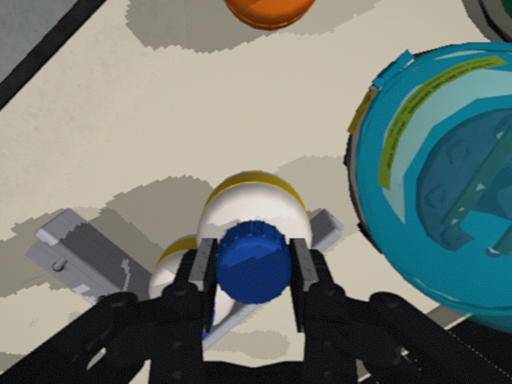

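Call:
{"fn": "drive_tool", "kwargs": {
  "moves": [0,0,0,0,0,-0.025,0.8,0,0,0,0,0,-0.0155,0.8,0,0,0,0,0,0,0.8,0,0,0,0,0,0,0.8,0,0,0,0,0,0,0.8]
}}

```text
t: 25.78
tool_pos: [0.5411, -0.2407, 0.0547]
tool_rot: [1.066, 2.954, -0.001]
contact_force: [0.1, 1.2, -1.5]
opening: 0.0321
```

Call:
{"fn": "drive_tool", "kwargs": {
  "moves": [0,0,0,0.007,0,0,0.8,0,0,0,0.005,0,0,0.8,0,0,0,0.003,0,0,0.8,0,0,0,0,0,0,0.8,0,0,0,0,0,0,0.8]
}}

```text
t: 26.4
tool_pos: [0.5548, -0.2405, 0.0536]
tool_rot: [-1.066, -2.953, 0.001]
contact_force: [-4.0, -1.3, 1.3]
opening: 0.0321
```

Call:
{"fn": "drive_tool", "kwargs": {
  "moves": [0,0,0,0.003,0,0,0.8,0,0,0,0,0,0,0.8,0,0,0,0,0,0,0.8,0,0,0,0,0,0,0.8,0,0,0,0,0,0,0.8]
}}

```text
t: 27.02
tool_pos: [0.5554, -0.2406, 0.0533]
tool_rot: [-1.064, -2.947, 0.004]
contact_force: [-12.8, -1.2, 5.5]
opening: 0.032
```

Call:
{"fn": "drive_tool", "kwargs": {
  "moves": [0,0,0,0,-0.004,0,0.8,0,0,0,0.0005,-0.004,0,0.8,0,0,0,0,0,0,0.8,0,0,0,0,0,0,0.8,0,0,0,0,0,0,0.8]
}}

```text
t: 27.65
tool_pos: [0.5569, -0.2458, 0.0537]
tool_rot: [-1.063, -2.947, -0.005]
contact_force: [-10.4, 7.6, 8.7]
opening: 0.032
```

Call:
{"fn": "drive_tool", "kwargs": {
  "moves": [0,0,0,0.0005,-0.002,0,0.8,0,0,0,0,-0.002,0,0.8,0,0,0,0,0,0,0.8,0,0,0,0,0,0,0.8,0,0,0,0,0,0,0.8]
}}

```text
t: 28.28
tool_pos: [0.5579, -0.2493, 0.0541]
tool_rot: [-1.063, -2.948, -0.007]
contact_force: [-10.8, 8.8, 10.7]
opening: 0.0321
```

Call:
{"fn": "drive_tool", "kwargs": {
  "moves": [0,0,0,0,-0.003,0,0.8,0,0,0,0,0,0,0.8,0,0,0,0,0,0,0.8,0,0,0,0,0,0,0.8,0,0,0,0,0,0,0.8]
}}

```text
t: 28.9
tool_pos: [0.5584, -0.2529, 0.0544]
tool_rot: [-1.064, -2.95, -0.006]
contact_force: [-8.1, 8.8, 10.1]
opening: 0.0322
```

```bash
python3 - <<'E'
from h import *
o=st(); im=img('wrist','wrist17.png'); print(W2F(o['tool_pos']))
E
```

```text
t 28.9 p [ 0.5584 -0.2529  0.0544] r [-1.064 -2.95  -0.006] F [-8.1  8.8 10.1] op 0.0322 q [-0.55  0.2   1.77  0.    1.18 -1.43]
[-30.43629807  91.14051833]
```

View pics/wrist17.png

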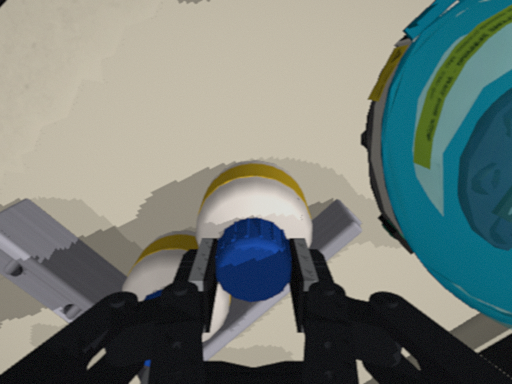

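Call:
{"fn": "drive_tool", "kwargs": {
  "moves": [0,0,0,0,-0.003,0,0.8,0,0,0,0,0,0,0.8,0,0,0,0,0,0,0.8,0,0,0,0,0,0,0.8,0,0,0,0,0,0,0.8]
}}

```text
t: 29.58
tool_pos: [0.5587, -0.2542, 0.0547]
tool_rot: [-1.064, -2.949, -0.011]
contact_force: [-8.8, 13.3, 12.7]
opening: 0.0322
```

Call:
{"fn": "drive_tool", "kwargs": {
  "moves": [0,0,0,0,0,-0.001,0.8,0,0,0,0,0,0,0.5,0,0,0,0,0,0,0.4,0,0,0,0,0,0,0.4,0,0,0,0,0,0,0.4]
}}

```text
t: 30.2
tool_pos: [0.5597, -0.2586, 0.0527]
tool_rot: [1.067, 2.955, -0.0]
contact_force: [0.2, -0.2, 0.4]
opening: 0.0514
```

Call:
{"fn": "drive_tool", "kwargs": {
  "moves": [0,0,0,0,0,0.02,0.3,0,0,0,0,0,0.05,0.2,0,0,0,0,0,0.05,0,0,0,0,0,0,0,0,0,0,0,0,0,0,0]
}}

```text
t: 30.82
tool_pos: [0.5597, -0.2584, 0.1738]
tool_rot: [1.067, 2.954, -0.0]
contact_force: [0.2, 0.6, -0.5]
opening: 0.0855
```

```bash
python3 - <<'E'
from h import *
o=st(); im=img('wrist','wrist18.png'); ringfit(im,o,.066,0,0)
bay(im,o,150,100,230,150,3.4,'c17.png',[PL['corner'],PL['far']]);st()
E
```

```text
t 30.82 p [ 0.5597 -0.2584  0.1738] r [ 1.067  2.954 -0.   ] F [ 0.2  0.6 -0.5] op 0.0855 q [-0.55  0.07  1.69  0.    1.38 -1.43]
cap 238 147 43 45 top centre (np.float64(259.5), np.float64(171.145)) [ 0.555  -0.2488  0.066 ]
cap 184 201 41 44 top centre (np.float64(204.5), np.float64(225.115)) [ 0.5614 -0.3102  0.066 ]
t 30.88 p [ 0.5591 -0.258   0.1722] r [-1.067 -2.954 -0.   ] F [ 0.6 -0.2 -0.2] op 0.0856 q [-0.55  0.07  1.69  0.    1.38 -1.43]
```

View pics/c17.png

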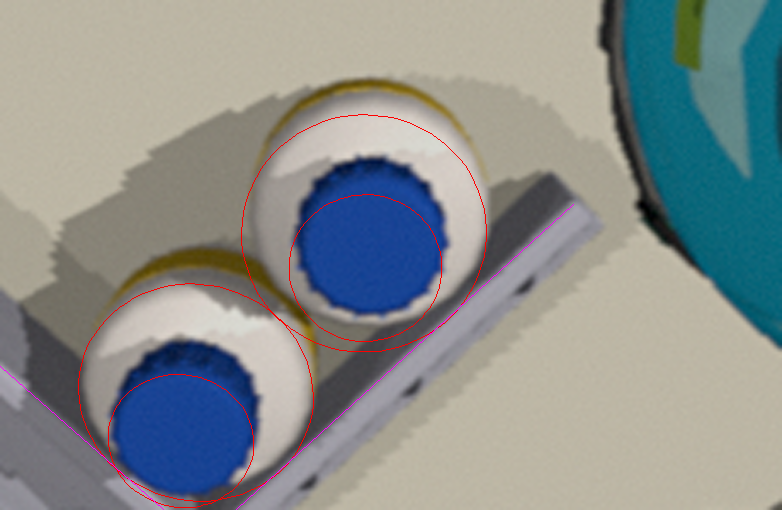

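Call:
{"fn": "drive_tool", "kwargs": {
  "moves": [0,0,0,-0.012,0.056,0.008,0,0,0,0,-0.012,0.056,0.008,0,0,0,0,-0.012,0.056,0.008,0,0,0,0,-0.012,0.056,0.008,0,0,0,0,-0.012,0.056,0.008,0]
}}

```text
t: 31.5
tool_pos: [0.4979, 0.0234, 0.2111]
tool_rot: [-1.066, -2.952, 0.001]
contact_force: [1.3, 0.5, 0.5]
opening: 0.0856
```

Call:
{"fn": "drive_tool", "kwargs": {
  "moves": [0,0,0,-0.012,0.056,0,0,0,0,0,-0.012,0.056,0,0,0,0,0,-0.012,0.056,0,0,0,0,0,-0.012,0.056,0,0,0,0,0,0,0,0,0]
}}

```text
t: 32.12
tool_pos: [0.4494, 0.2484, 0.2108]
tool_rot: [-1.057, -2.955, 0.003]
contact_force: [0.5, -1.1, -0.3]
opening: 0.085
```

Call:
{"fn": "drive_tool", "kwargs": {
  "moves": [0,0,0,0,0,0,0,0,0,0,0,0,0,0,0,0,0,0,0,0,0,0,0,0,0,0,0,0,0,0,0,0,0,0,0]
}}

```text
t: 32.75
tool_pos: [0.4518, 0.2453, 0.2129]
tool_rot: [1.068, 2.954, 0.0]
contact_force: [-0.5, 0.1, -0.5]
opening: 0.0854
```

```bash
python3 - <<'E'
from h import *
o=st(); im=img('wrist','wrist19.png'); ringfit(im,o,.069,0,0); caps(im,'wrist',o,.069)
s=img('scene','scene19.png'); t=img('top','top19.png')
def mk(n,im,x0,y0,w,h,S):
    a=cv2.resize(im[y0:y0+h,x0:x0+w],None,fx=S,fy=S,interpolation=cv2.INTER_CUBIC)
    q=lambda p:(proj(n,p)-[x0,y0]+.4)*S
    for c in (PL['corner'],PL['far']):
        for r,z in ((.017,.066),):
            cv2.polylines(a,[np.int32([np.round(q((c[0]+r*np.cos(t),c[1]+r*np.sin(t),z))) for t in np.linspace(0,6.28,80)])],True,(0,0,255),1)
    cv2.polylines(a,[np.int32([q((*p,.038)) for p in (F2W(-.132,0),C,F2W(0,.132))])],False,(255,0,255),1)
    return a
a=mk('scene',s,320,225,70,75,7); b=mk('top',t,300,150,65,60,8)
cv2.imwrite('pics/c18.png',a);cv2.imwrite('pics/c19.png',b)
E
```

```text
t 32.75 p [0.4518 0.2453 0.2129] r [1.068 2.954 0.   ] F [-0.5  0.1 -0.5] op 0.0854 q [ 0.35 -0.2   1.89 -0.    1.46 -0.52]
cap 366 30 49 45 top centre (np.float64(390.5), np.float64(51.235)) [0.4455 0.3882 0.069 ]
cap 294 99 40 40 top centre (np.float64(314.0), np.float64(119.6)) [0.4497 0.3114 0.069 ]
blob [391.1  52.9] [368, 31, 47, 45, 1603] top-ray [0.4474 0.388  0.069 ]
blob [314.5 119.7] [295, 100, 40, 40, 1235] top-ray [0.4506 0.3118 0.069 ]
```

View pics/c18.png

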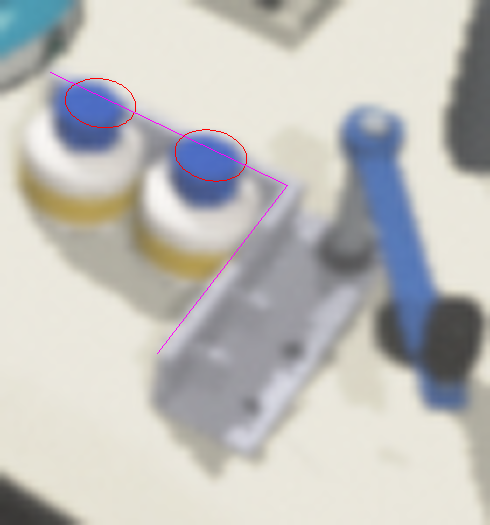

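View pics/c19.png

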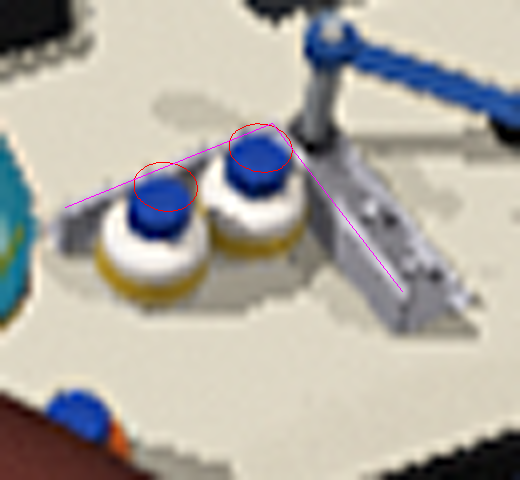

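View pics/wrist19.png

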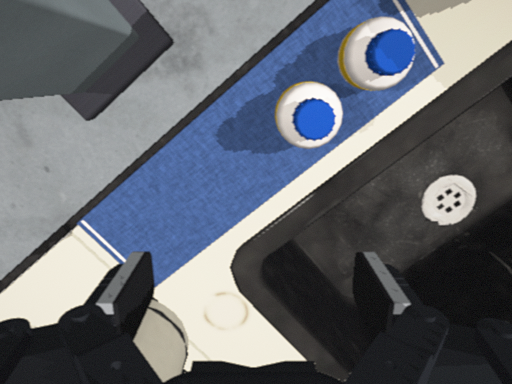

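Call:
{"fn": "drive_tool", "kwargs": {
  "moves": [0,0,0,-0.001,0.033,0,0,0,0,0,-0.001,0.033,-0.03,0.2,0,0,0,0,0,-0.05,0.4,0,0,0,0,0,-0.05,0.4,0,0,0,0,0,-0.02,0.4]
}}

```text
t: 33.52
tool_pos: [0.4474, 0.3107, 0.0593]
tool_rot: [-1.065, -2.951, 0.007]
contact_force: [0.8, -0.5, 0.2]
opening: 0.0514
```

Call:
{"fn": "drive_tool", "kwargs": {
  "moves": [0,0,0,0,0,0,0.4,0,0,0,0,0,0,0.4,0,0,0,0,0,0,0.4,0,0,0,0,0,0,0.4,0,0,0,0,0,0,0.4]
}}

```text
t: 34.15
tool_pos: [0.45, 0.3118, 0.0635]
tool_rot: [1.067, 2.954, 0.001]
contact_force: [-1.0, -0.1, 0.3]
opening: 0.0515
```

```bash
python3 - <<'E'
from h import *
o=st(); im=img('wrist','wrist20.png'); print(proj('wrist',[*o['tool_pos'][:2],.069],o)); ringfit(im,o,.069,0,0)
E
```

```text
t 34.15 p [0.45   0.3118 0.0635] r [1.067e+00 2.954e+00 1.000e-03] F [-1.  -0.1  0.3] op 0.0515 q [ 0.47  0.03  1.93 -0.    1.18 -0.41]
[253.35818609 257.88282335]
cap 347 99 93 84 top centre (np.float64(393.5), np.float64(137.895)) [0.4439 0.3893 0.069 ]
cap 219 211 73 78 top centre (np.float64(255.5), np.float64(253.595)) [0.4486 0.3139 0.069 ]
```

Call:
{"fn": "drive_tool", "kwargs": {
  "moves": [0,0,0,-0.001,0.0015,-0.008,0.4,0,0,0,0,0,0,0.4,0,0,0,0,0,0,0.8,0,0,0,0,0,0,0.8,0,0,0,0,0,0,0.8]
}}

```text
t: 34.83
tool_pos: [0.4486, 0.3132, 0.0548]
tool_rot: [1.067, 2.955, 0.0]
contact_force: [0.4, 0.5, 0.1]
opening: 0.0323
```

Call:
{"fn": "drive_tool", "kwargs": {
  "moves": [0,0,0,0,0,0.02,0.8,0,0,0,0,0,0.04,0.8,0,0,0,0,0,0.06,0.8,0,0,0,0,0,0.03,0.8,0,0,0,0,0,0,0.8]
}}

```text
t: 35.45
tool_pos: [0.4505, 0.3141, 0.2096]
tool_rot: [1.065, 2.95, 0.009]
contact_force: [1.0, -0.0, -1.8]
opening: 0.0324
```

```bash
python3 - <<'E'
from h import *
o=st(); im=img('wrist','wrist21.png')
print((PL['right']+.015*(ey-ex))-o['tool_pos'][:2])
E
```

```text
t 35.45 p [0.4505 0.3141 0.2096] r [1.065 2.95  0.009] F [ 1.  -0.  -1.8] op 0.0324 q [ 0.47 -0.12  1.82 -0.    1.44 -0.4 ]
[ 0.0374614  -0.61919609]
```

View pics/wrist21.png

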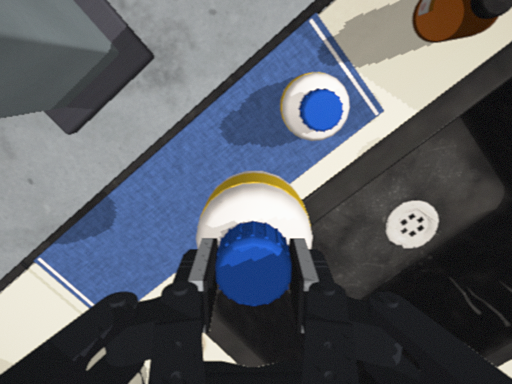

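Call:
{"fn": "drive_tool", "kwargs": {
  "moves": [0,0,0,0.0035,-0.058,0,0.8,0,0,0,0.0035,-0.058,0,0.8,0,0,0,0.0035,-0.058,0,0.8,0,0,0,0.0035,-0.058,0,0.8,0,0,0,0.0035,-0.058,0,0.8]
}}

```text
t: 36.12
tool_pos: [0.4644, 0.0216, 0.202]
tool_rot: [-1.065, -2.951, 0.002]
contact_force: [0.9, 1.0, -1.5]
opening: 0.0321
```

Call:
{"fn": "drive_tool", "kwargs": {
  "moves": [0,0,0,0.0035,-0.058,0,0.8,0,0,0,0.0035,-0.058,0,0.8,0,0,0,0.0035,-0.058,0,0.8,0,0,0,0.0035,-0.058,0,0.8,0,0,0,0.003,-0.05,0,0.8]
}}

```text
t: 36.75
tool_pos: [0.4815, -0.2601, 0.2017]
tool_rot: [-1.067, -2.95, -0.002]
contact_force: [1.1, 0.6, -1.8]
opening: 0.0322
```

Call:
{"fn": "drive_tool", "kwargs": {
  "moves": [0,0,0,0.003,-0.047,0,0.8,0,0,0,0,0,-0.05,0.8,0,0,0,0,0,-0.04,0.8,0,0,0,0,0,0,0.8,0,0,0,0,0,0,0.8]
}}

```text
t: 37.38
tool_pos: [0.4862, -0.3057, 0.115]
tool_rot: [-1.066, -2.955, -0.0]
contact_force: [0.2, -0.1, -0.8]
opening: 0.0325
```

```bash
python3 - <<'E'
from h import *
o=st(); im=img('wrist','wrist22.png')
print(PL['right']-o['tool_pos'][:2],W2F(o['tool_pos']))
E
```

```text
t 37.38 p [ 0.4862 -0.3057  0.115 ] r [-1.066 -2.955 -0.   ] F [ 0.2 -0.1 -0.8] op 0.0325 q [-0.69  0.03  1.83 -0.    1.27 -1.57]
[ 0.01794425 -0.01304192] [-106.80124287   44.48468843]
```

View pics/wrist22.png

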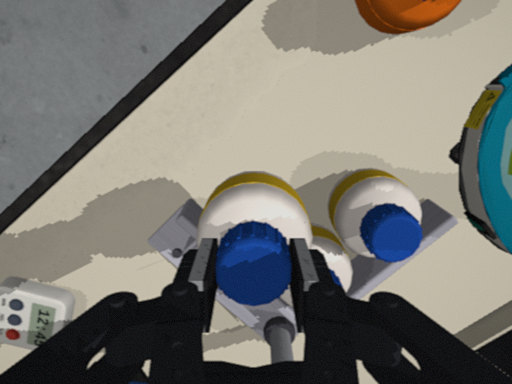

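Call:
{"fn": "drive_tool", "kwargs": {
  "moves": [0,0,0,0,0,-0.04,0.8,0,0,0,0,0,-0.0215,0.8,0,0,0,0,0,0,0.8,0,0,0,0,0,0,0.8,0,0,0,0,0,0,0.8]
}}

```text
t: 38.05
tool_pos: [0.4872, -0.3066, 0.0553]
tool_rot: [1.066, 2.952, -0.002]
contact_force: [-0.4, -0.2, -0.6]
opening: 0.0323
```

Call:
{"fn": "drive_tool", "kwargs": {
  "moves": [0,0,0,0,-0.006,0,0.8,0,0,0,0.001,-0.005,0,0.8,0,0,0,0,0,0,0.8,0,0,0,0,0,0,0.8,0,0,0,0,0,0,0.8]
}}

```text
t: 38.67
tool_pos: [0.487, -0.3168, 0.0532]
tool_rot: [-1.067, -2.955, -0.0]
contact_force: [1.0, -0.3, -1.6]
opening: 0.0323
```

Call:
{"fn": "drive_tool", "kwargs": {
  "moves": [0,0,0,0,-0.002,0,0.8,0,0,0,0,0,0,0.8,0,0,0,0,0,0,0.8,0,0,0,0,0,0,0.8,0,0,0,0,0,0,0.8]
}}

```text
t: 39.3
tool_pos: [0.4872, -0.318, 0.0533]
tool_rot: [-1.066, -2.954, -0.002]
contact_force: [0.3, 4.8, 0.9]
opening: 0.0317
```

Call:
{"fn": "drive_tool", "kwargs": {
  "moves": [0,0,0,0,-0.002,0,0.8,0,0,0,0,0,0,0.8,0,0,0,0,0,0,0.8,0,0,0,0,0,0,0.8,0,0,0,0,0,0,0.8]
}}

```text
t: 39.92
tool_pos: [0.4873, -0.3183, 0.0534]
tool_rot: [-1.066, -2.953, -0.008]
contact_force: [-0.2, 10.5, 4.9]
opening: 0.0322
```

Call:
{"fn": "drive_tool", "kwargs": {
  "moves": [0,0,0,0,-0.002,0,0.8,0,0,0,0,0,0,0.8,0,0,0,0,0,0,0.8,0,0,0,0,0,0,0.8,0,0,0,0,0,0,0.8]
}}

```text
t: 40.55
tool_pos: [0.4874, -0.3186, 0.0534]
tool_rot: [-1.065, -2.951, -0.013]
contact_force: [-0.4, 16.6, 6.7]
opening: 0.0325
```

Call:
{"fn": "drive_tool", "kwargs": {
  "moves": [0,0,0,0.005,0.0005,0,0.8,0,0,0,0.005,0.0005,0,0.8,0,0,0,0,0,0,0.8,0,0,0,0,0,0,0.8,0,0,0,0,0,0,0.8]
}}

```text
t: 41.18
tool_pos: [0.4941, -0.3194, 0.0533]
tool_rot: [-1.064, -2.945, -0.005]
contact_force: [-11.5, 11.4, 11.2]
opening: 0.0322
```

Call:
{"fn": "drive_tool", "kwargs": {
  "moves": [0,0,0,0.003,0,0,0.8,0,0,0,0,0,0,0.8,0,0,0,0,0,0,0.8,0,0,0,0,0,0,0.8,0,0,0,0,0,0,0.8]
}}

```text
t: 41.8
tool_pos: [0.4971, -0.3198, 0.0535]
tool_rot: [-1.064, -2.945, -0.003]
contact_force: [-12.0, 10.3, 11.6]
opening: 0.0325
```

Call:
{"fn": "drive_tool", "kwargs": {
  "moves": [0,0,0,0.003,0,0,0.8,0,0,0,0,0,0,0.8,0,0,0,0,0,0,0.8,0,0,0,0,0,0,0.8,0,0,0,0,0,0,0.8]
}}

```text
t: 42.42
tool_pos: [0.5002, -0.3202, 0.0537]
tool_rot: [-1.064, -2.946, -0.002]
contact_force: [-11.6, 9.4, 11.4]
opening: 0.0319
```

Call:
{"fn": "drive_tool", "kwargs": {
  "moves": [0,0,0,0.003,0.0005,0,0.8,0,0,0,0,0,0,0.8,0,0,0,0,0,0,0.8,0,0,0,0,0,0,0.8,0,0,0,0,0,0,0.8]
}}

```text
t: 43.05
tool_pos: [0.5025, -0.3203, 0.0543]
tool_rot: [-1.063, -2.945, 0.0]
contact_force: [-15.2, 8.5, 15.8]
opening: 0.0324
```

Call:
{"fn": "drive_tool", "kwargs": {
  "moves": [0,0,0,0.003,0,0,0.8,0,0,0,0,0,0,0.8,0,0,0,0,0,0,0.8,0,0,0,0,0,0,0.8,0,0,0,0,0,0,0.8]
}}

```text
t: 43.68
tool_pos: [0.5058, -0.3206, 0.0543]
tool_rot: [-1.064, -2.946, 0.001]
contact_force: [-13.9, 7.5, 12.9]
opening: 0.0323
```

```bash
sed -i 's/^PL=dict/C=C-.0024*ex+.002*ey\nPL=dict/' h.py; python3 - <<'E'
from h import *
o=st(); im=img('wrist','wrist23.png'); print(W2F(o['tool_pos']))
bay(im,o,100,100,330,210,2.4,'c20.png',[PL['corner'],PL['far'],PL['right']])
E
```

```text
t 43.67 p [ 0.5058 -0.3206  0.0543] r [-1.064e+00 -2.946e+00  1.000e-03] F [-13.9   7.5  12.9] op 0.0323 q [-0.69  0.17  1.8  -0.    1.18 -1.56]
[-86.05355598  25.99161202]
```

View pics/c20.png

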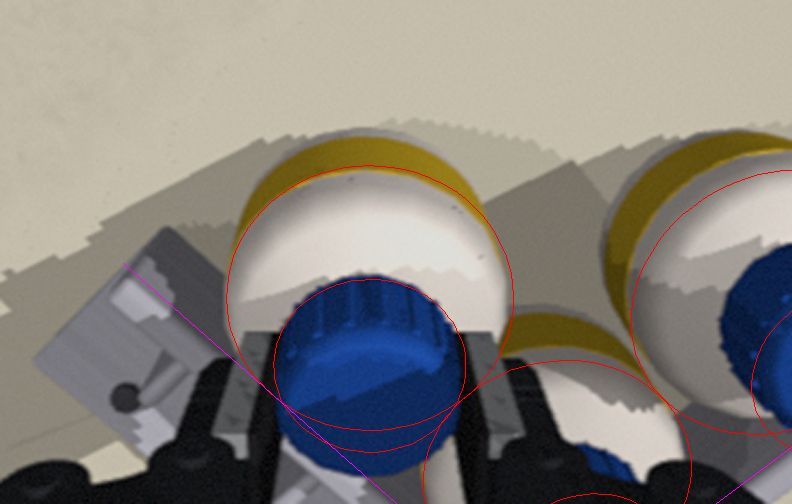

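Call:
{"fn": "drive_tool", "kwargs": {
  "moves": [0,0,0,0,0,0,0.5,0,0,0,0,0,0,0.4,0,0,0,-0.002,0.002,0,0.4,0,0,0,0,0,0,0.4,0,0,0,0,0,0,0.4]
}}

```text
t: 44.35
tool_pos: [0.5071, -0.3193, 0.0532]
tool_rot: [1.067, 2.955, -0.0]
contact_force: [0.1, -0.0, 0.1]
opening: 0.0512
```

Call:
{"fn": "drive_tool", "kwargs": {
  "moves": [0,0,0,-0.005,0.005,0.03,0.4,0,0,0,-0.01,0.01,0.05,0.2,0,0,0,-0.01,0.01,0.04,0.1,0,0,0,0,0,0,0,0,0,0,0,0,0,0]
}}

```text
t: 44.98
tool_pos: [0.4819, -0.2942, 0.1726]
tool_rot: [-1.067, -2.954, -0.0]
contact_force: [-1.1, -0.4, -0.4]
opening: 0.0855
```

```bash
python3 - <<'E'
from h import *
o=st(); im=img('wrist','wrist24.png'); print(W2F(o['tool_pos']))
bay(im,o,130,110,270,170,2.9,'c21.png',[PL['corner'],PL['far'],PL['right']]); ringfit(im,o,.066,0,0);st()
E
```

```text
t 44.98 p [ 0.4819 -0.2942  0.1726] r [-1.067 -2.954 -0.   ] F [-1.1 -0.4 -0.4] op 0.0855 q [-0.68 -0.05  1.81 -0.    1.38 -1.56]
[-107.71571656   54.37044274]
cap 357 0 57 33 top centre (np.float64(385.5), np.float64(5.355)) [ 0.4429 -0.1508  0.066 ]
cap 226 190 41 44 top centre (np.float64(246.5), np.float64(214.115)) [ 0.4971 -0.3139  0.066 ]
cap 332 192 46 45 top centre (np.float64(355.0), np.float64(214.69)) [ 0.5513 -0.2492  0.066 ]
cap 278 242 40 44 top centre (np.float64(298.0), np.float64(266.6)) [ 0.5594 -0.3112  0.066 ]
cap 210 339 80 21 top centre (np.float64(250.0), np.float64(321.2)) [ 0.5755 -0.3758  0.066 ]
t 45.02 p [ 0.4816 -0.2939  0.1717] r [-1.066e+00 -2.953e+00 -1.000e-03] F [ 0.5  0.7 -0.6] op 0.0854 q [-0.68 -0.05  1.81 -0.    1.38 -1.56]
```

View pics/c21.png

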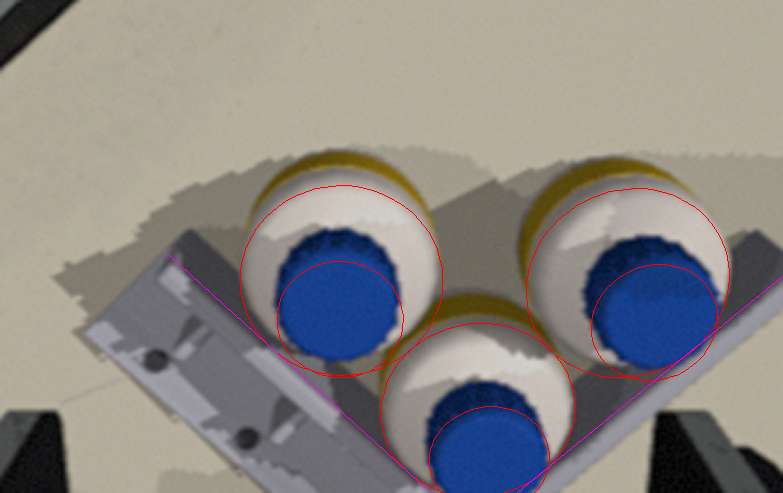

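```bash
python3 - <<'E'
from h import *
o=st(); p=o['tool_pos'][:2]
print('right push start',F2W(-.155,.030)-p, F2W(-.155,.03)); print('far push start',F2W(-.03,.157)); print(PL)
for c in ((.4971,-.3139),(.5513,-.2492),(.5594,-.3112)): print(W2F(c))
E
```

```text
t 45.02 p [ 0.4816 -0.2939  0.1717] r [-1.066e+00 -2.953e+00 -1.000e-03] F [ 0.5  0.7 -0.6] op 0.0854 q [-0.68 -0.05  1.81 -0.    1.38 -1.56]
right push start [-0.044766   -0.02845222] [ 0.4367889  -0.32235937]
far push start [ 0.55082968 -0.18543347]
{'corner': array([ 0.56135859, -0.31199627]), 'far': array([ 0.5563843 , -0.25220283]), 'right': array([ 0.50156514, -0.31697056]), 'outer': array([ 0.49659085, -0.25717711])}
[-94.19520245  33.43016883]
[-34.81785085  93.41400096]
[-31.88582885  30.95590903]
```

Call:
{"fn": "drive_tool", "kwargs": {
  "moves": [0,0,0,-0.021,-0.015,0,1,0,0,0,-0.021,-0.014,0,1,0,0,0,0,0,-0.06,1,0,0,0,0,0,-0.05,1,0,0,0,0,0,-0.025,1]
}}

```text
t: 45.65
tool_pos: [0.4372, -0.3208, 0.0325]
tool_rot: [-1.065, -2.947, -0.006]
contact_force: [0.1, -0.7, 0.7]
opening: -0.0001
```

Call:
{"fn": "drive_tool", "kwargs": {
  "moves": [0,0,0,0,0,0,1,0,0,0,0,0,0,1,0,0,0,0,0,0,1,0,0,0,0,0,0,1,0,0,0,0,0,0,1]
}}

```text
t: 46.28
tool_pos: [0.4405, -0.3236, 0.0391]
tool_rot: [1.066, 2.954, -0.001]
contact_force: [0.1, -0.1, 0.9]
opening: -0.0002
```

```bash
python3 - <<'E'
from h import *
o=st(); im=img('wrist','wrist25.png'); print(W2F(o['tool_pos']))
E
```

```text
t 46.27 p [ 0.4405 -0.3236  0.0391] r [ 1.066e+00  2.954e+00 -1.000e-03] F [ 0.1 -0.1  0.9] op -0.0002 q [-0.77  0.07  1.94  0.    1.13 -1.65]
[-151.41862714   28.42252342]
```

View pics/wrist25.png

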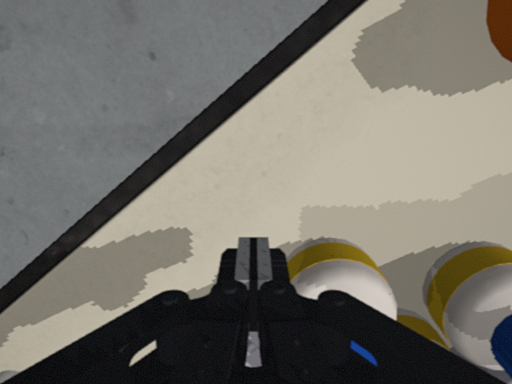

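Call:
{"fn": "drive_tool", "kwargs": {
  "moves": [0,0,0,0,0,-0.017,1,0,0,0,0.004,0.001,0,1,0,0,0,0.004,0.0005,0,1,0,0,0,0,0,0,1,0,0,0,0,0,0,1]
}}

```text
t: 46.95
tool_pos: [0.4484, -0.322, 0.0216]
tool_rot: [1.066, 2.955, -0.0]
contact_force: [0.3, -0.6, -0.1]
opening: 0.0001
```

Call:
{"fn": "drive_tool", "kwargs": {
  "moves": [0,0,0,0.003,0,0,1,0,0,0,0,0,0,1,0,0,0,0.003,0.0005,0,1,0,0,0,0,0,0,1,0,0,0,0,0,0,1]
}}

```text
t: 47.58
tool_pos: [0.4541, -0.3213, 0.0213]
tool_rot: [-1.067, -2.955, -0.0]
contact_force: [-0.3, 0.2, -0.8]
opening: 0.0001
```

Call:
{"fn": "drive_tool", "kwargs": {
  "moves": [0,0,0,0.002,0,0,1,0,0,0,0,0,0,1,0,0,0,0,0,0,1,0,0,0,0,0,0,1,0,0,0,0,0,0,1]
}}

```text
t: 48.2
tool_pos: [0.4561, -0.3213, 0.0213]
tool_rot: [-1.067, -2.955, 0.0]
contact_force: [-0.4, 0.7, 0.0]
opening: -0.0004
```

Call:
{"fn": "drive_tool", "kwargs": {
  "moves": [0,0,0,0.002,0,0,1,0,0,0,0,0,0,1,0,0,0,0.002,0,0,1,0,0,0,0,0,0,1,0,0,0,0,0,0,1]
}}

```text
t: 48.82
tool_pos: [0.4594, -0.3213, 0.0212]
tool_rot: [-1.066, -2.953, 0.0]
contact_force: [-5.0, 0.3, 1.6]
opening: -0.0001
```

Call:
{"fn": "drive_tool", "kwargs": {
  "moves": [0,0,0,0.002,0,0,1,0,0,0,0,0,0,1,0,0,0,0,0,0,1,0,0,0,0,0,0,1,0,0,0,0,0,0,1]
}}

```text
t: 49.45
tool_pos: [0.4599, -0.3212, 0.021]
tool_rot: [-1.064, -2.95, 0.002]
contact_force: [-10.1, 0.7, 6.4]
opening: -0.0
```

```bash
python3 - <<'E'
from h import *
o=st(); im=img('wrist','wrist26.png'); print(W2F(o['tool_pos']))
E
```

```text
t 49.45 p [ 0.4599 -0.3212  0.021 ] r [-1.064e+00 -2.950e+00  2.000e-03] F [-10.1   0.7   6.4] op -0.0 q [-0.74  0.13  1.91 -0.    1.11 -1.62]
[-131.91709071   29.21208132]
```

View pics/wrist26.png

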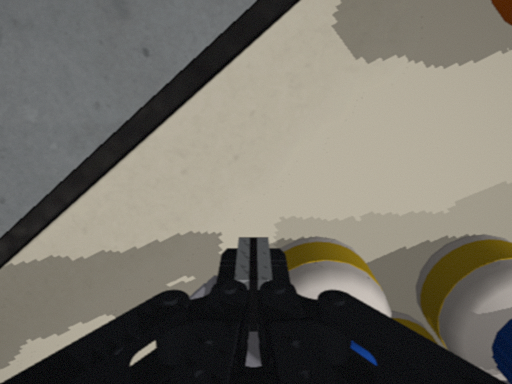

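Call:
{"fn": "drive_tool", "kwargs": {
  "moves": [0,0,0,-0.01,0,0,1,0,0,0,-0.005,0,0.04,1,0,0,0,0,0.02,0.06,1,0,0,0,0.02,0.06,0.05,1,0,0,0,0.015,0.04,0,1]
}}

```text
t: 50.12
tool_pos: [0.4807, -0.2154, 0.1648]
tool_rot: [1.064, 2.944, -0.002]
contact_force: [0.2, -0.1, 0.8]
opening: -0.0
```

```bash
python3 - <<'E'
from h import *
o=dict(tool_pos=[.5597,-.2584,.1738],tool_rot=[1.067,2.954,0])
for u in ((600,40),(612,110),(645,215),(690,260),(782,330)):
    px=(u[0]/3.4+150,u[1]/3.4+100); print(px,ray('wrist',px,0.02,o).round(3),ray('wrist',px,.06,o).round(3))
o=st(); im=img('wrist','wrist27.png'); ringfit(im,o,.066,0,0)
E
```

```text
(326.47058823529414, 111.76470588235294) [ 0.562 -0.18   0.02 ] [ 0.553 -0.184  0.06 ]
(330.0, 132.35294117647058) [ 0.578 -0.188  0.02 ] [ 0.567 -0.19   0.06 ]
(339.7058823529412, 163.23529411764707) [ 0.605 -0.197  0.02 ] [ 0.591 -0.199  0.06 ]
(352.94117647058823, 176.47058823529412) [ 0.623 -0.195  0.02 ] [ 0.606 -0.197  0.06 ]
(380.0, 197.05882352941177) [ 0.655 -0.187  0.02 ] [ 0.634 -0.19   0.06 ]
t 50.12 p [ 0.4807 -0.2154  0.1648] r [ 1.064e+00  2.944e+00 -2.000e-03] F [ 0.2 -0.1  0.8] op -0.0 q [-0.56 -0.14  1.91  0.    1.36 -1.44]
cap 270 57 50 50 top centre (np.float64(295.0), np.float64(82.75)) [ 0.4428 -0.1477  0.066 ]
cap 157 252 42 43 top centre (np.float64(178.0), np.float64(274.63)) [ 0.4998 -0.3096  0.066 ]
cap 284 252 16 36 top centre (np.float64(292.0), np.float64(280.24)) [ 0.5624 -0.2426  0.066 ]
```

View pics/wrist27.png

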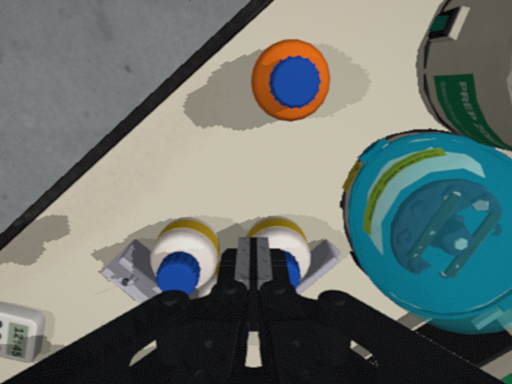

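Call:
{"fn": "drive_tool", "kwargs": {
  "moves": [0,0,0,0.025,-0.03,0.02,0.5,0,0,0,0.03,-0.03,0.02,0,0,0,0,0.03,-0.03,0,0,0,0,0,0.02,-0.03,0,0,0,0,0,0,0,0,0]
}}

```text
t: 50.8
tool_pos: [0.5833, -0.3366, 0.1986]
tool_rot: [1.069, 2.954, 0.001]
contact_force: [-0.0, 0.1, -0.3]
opening: 0.085
```

Call:
{"fn": "drive_tool", "kwargs": {
  "moves": [0,0,0,0,0,0,0,0,0,0,0,0,0,0,0,0,0,0,0,0,0,0,0,0,0,0,0,0,0,0,0,0,0,0,0]
}}

```text
t: 51.42
tool_pos: [0.5826, -0.3348, 0.1995]
tool_rot: [1.067, 2.955, -0.0]
contact_force: [0.8, 0.6, 0.5]
opening: 0.0849
```

```bash
python3 - <<'E'
from h import *
o=st(); im=img('wrist','wrist28.png'); 
hsv=cv2.cvtColor(im,cv2.COLOR_BGR2HSV); m=cv2.inRange(hsv,(106,190,60),(122,255,255))
n,l,s,c=cv2.connectedComponentsWithStats(m)
for i in range(1,n):
    if s[i,4]>200: print(s[i],W2F(ray('wrist',c[i],.064,o)))
bay(im,o,130,20,250,190,3.1,'c22.png',[PL['corner'],PL['far'],PL['right']]);st()
K,Rm,t=ext('wrist',o);print(-Rm.T@t)
E
```

```text
t 51.42 p [ 0.5826 -0.3348  0.1995] r [ 1.067  2.955 -0.   ] F [0.8 0.6 0.5] op 0.0849 q [-0.63  0.18  1.53  0.    1.43 -1.51]
[ 293   58   44   44 1459] [-31.2118533  92.0618569]
[ 187   60   43   44 1426] [-87.96959372  32.07964347]
[ 240  117   39   41 1244] [-29.13483702  29.99136978]
t 51.48 p [ 0.5826 -0.3349  0.1995] r [ 1.067  2.955 -0.   ] F [-0.4 -0.2 -0.4] op 0.0856 q [-0.63  0.18  1.53  0.    1.43 -1.51]
[ 0.52286198 -0.28568819  0.34239886]
```

View pics/c22.png

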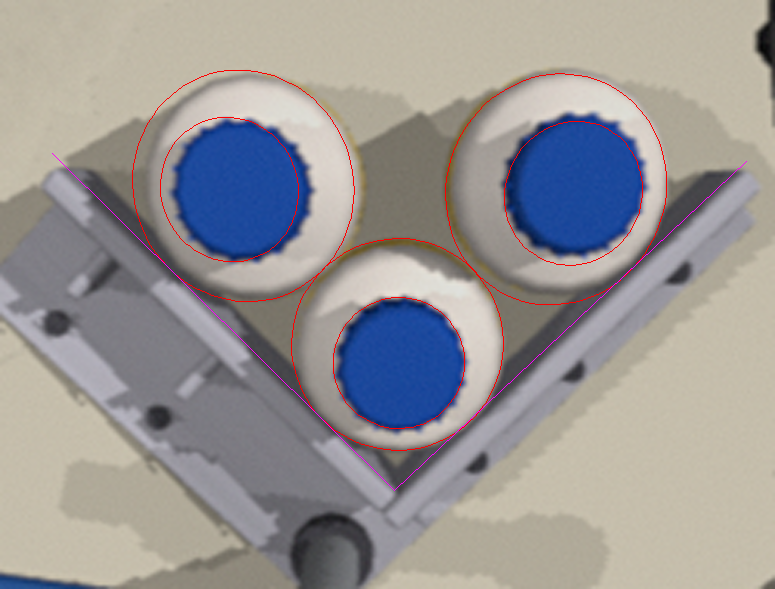

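Call:
{"fn": "drive_tool", "kwargs": {
  "moves": [0,0,0,-0.012,0.055,0.003,0,0,0,0,-0.012,0.055,0.003,0,0,0,0,-0.012,0.055,0.003,0,0,0,0,-0.012,0.055,0.003,0,0,0,0,-0.012,0.055,0,0]
}}

```text
t: 52.1
tool_pos: [0.5223, -0.0585, 0.2119]
tool_rot: [1.067, 2.953, 0.0]
contact_force: [0.1, 0.5, 0.5]
opening: 0.0853
```

Call:
{"fn": "drive_tool", "kwargs": {
  "moves": [0,0,0,-0.012,0.055,0,0,0,0,0,-0.012,0.055,0,0,0,0,0,-0.012,0.055,0,0,0,0,0,-0.012,0.055,0,0,0,0,0,-0.011,0.055,0,0]
}}

```text
t: 52.72
tool_pos: [0.463, 0.2167, 0.2117]
tool_rot: [1.067, 2.954, 0.001]
contact_force: [1.0, 0.4, -0.0]
opening: 0.0854
```

Call:
{"fn": "drive_tool", "kwargs": {
  "moves": [0,0,0,-0.006,0.055,0,0,0,0,0,-0.006,0.055,0,0,0,0,0,0,0,0,0,0,0,0,0,0,0,0,0,0,0,0,0,0,0]
}}

```text
t: 53.35
tool_pos: [0.4519, 0.3239, 0.2114]
tool_rot: [1.069, 2.954, -0.0]
contact_force: [-0.5, 0.2, 0.5]
opening: 0.0853
```

```bash
python3 - <<'E'
from h import *
o=st(); im=img('wrist','wrist29.png'); ringfit(im,o,.069,0,0); caps(im,'wrist',o,.069); s=img('scene','scene29.png')
cv2.imwrite('pics/c23.png',np.hstack([im,cv2.resize(s[220:330,310:390],(280,384),interpolation=cv2.INTER_CUBIC)]))
E
```

```text
t 53.35 p [0.4519 0.3239 0.2114] r [ 1.069  2.954 -0.   ] F [-0.5  0.2  0.5] op 0.0853 q [ 0.49 -0.1   1.8  -0.    1.45 -0.39]
cap 291 96 41 41 top centre (np.float64(311.5), np.float64(117.11500000000001)) [0.4467 0.3895 0.069 ]
blob [312.2 117. ] [293, 98, 40, 40, 1243] top-ray [0.4476 0.39   0.069 ]
```

View pics/c23.png

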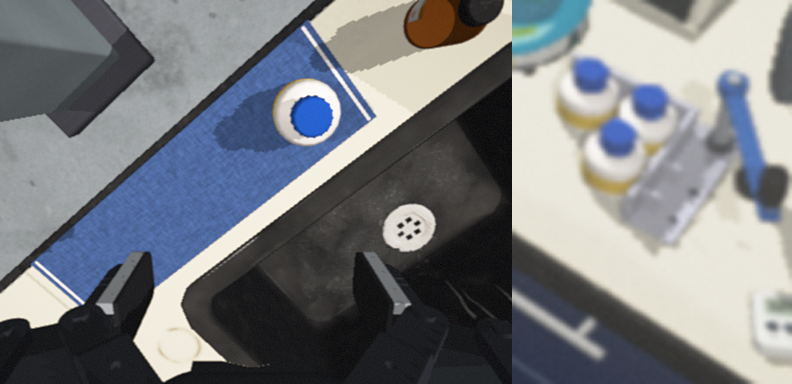

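Call:
{"fn": "drive_tool", "kwargs": {
  "moves": [0,0,0,-0.0025,0.033,0,0,0,0,0,-0.0025,0.033,-0.03,0.2,0,0,0,0,0,-0.05,0.4,0,0,0,0,0,-0.05,0.4,0,0,0,0,0,-0.02,0.4]
}}

```text
t: 54.08
tool_pos: [0.445, 0.3889, 0.0578]
tool_rot: [-1.067, -2.951, 0.007]
contact_force: [-0.1, -0.5, 0.7]
opening: 0.051
```

Call:
{"fn": "drive_tool", "kwargs": {
  "moves": [0,0,0,0,0,0,0.4,0,0,0,0,0,0,0.4,0,0,0,0,0,0,0.4,0,0,0,0,0,0,0.4,0,0,0,0,0,0,0.4]
}}

```text
t: 54.7
tool_pos: [0.4469, 0.3912, 0.062]
tool_rot: [1.067, 2.954, 0.001]
contact_force: [-0.4, -0.3, 0.3]
opening: 0.051
```

```bash
python3 - <<'E'
from h import *
o=st(); im=img('wrist','wrist30.png'); print(proj('wrist',[*o['tool_pos'][:2],.069],o)); ringfit(im,o,.069,0,0)
E
```

```text
t 54.7 p [0.4469 0.3912 0.062 ] r [1.067e+00 2.954e+00 1.000e-03] F [-0.4 -0.3  0.3] op 0.051 q [ 0.59  0.14  1.82  0.    1.18 -0.28]
[253.3664866 259.536457 ]
cap 216 213 75 79 top centre (np.float64(253.5), np.float64(255.625)) [0.4451 0.3924 0.069 ]
```

Call:
{"fn": "drive_tool", "kwargs": {
  "moves": [0,0,0,-0.001,0.001,-0.007,0.4,0,0,0,0,0,0,0.4,0,0,0,0,0,0,0.8,0,0,0,0,0,0,0.8,0,0,0,0,0,0,0.8]
}}

```text
t: 55.38
tool_pos: [0.4457, 0.392, 0.0543]
tool_rot: [1.067, 2.955, 0.0]
contact_force: [0.6, -0.2, -1.7]
opening: 0.0319
```

Call:
{"fn": "drive_tool", "kwargs": {
  "moves": [0,0,0,0,0,0.02,0.8,0,0,0,0,0,0.04,0.8,0,0,0,0,0,0.06,0.8,0,0,0,0,0,0.03,0.8,0,0,0,0,0,0,0.8]
}}

```text
t: 56.0
tool_pos: [0.4474, 0.3932, 0.2094]
tool_rot: [1.065, 2.95, 0.01]
contact_force: [-0.2, -0.4, -2.3]
opening: 0.0327
```

```bash
python3 - <<'E'
from h import *
o=st(); im=img('wrist','wrist31.png')
print((F2W(-.105,.108))-o['tool_pos'][:2])
E
```

```text
t 56.0 p [0.4474 0.3932 0.2094] r [1.065 2.95  0.01 ] F [-0.2 -0.4 -2.3] op 0.0327 q [ 0.6  -0.01  1.71 -0.    1.43 -0.28]
[ 0.03279469 -0.63363467]
```

View pics/wrist31.png

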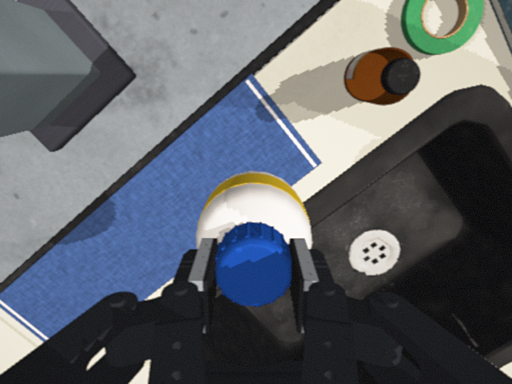

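Call:
{"fn": "drive_tool", "kwargs": {
  "moves": [0,0,0,0.003,-0.058,0,0.8,0,0,0,0.003,-0.058,0,0.8,0,0,0,0.003,-0.058,0,0.8,0,0,0,0.003,-0.058,0,0.8,0,0,0,0.003,-0.058,0,0.8]
}}

```text
t: 56.68
tool_pos: [0.4589, 0.1001, 0.2015]
tool_rot: [-1.065, -2.951, 0.003]
contact_force: [2.0, -0.1, -1.5]
opening: 0.032
```

Call:
{"fn": "drive_tool", "kwargs": {
  "moves": [0,0,0,0.003,-0.058,0,0.8,0,0,0,0.003,-0.058,0,0.8,0,0,0,0.003,-0.058,0,0.8,0,0,0,0.003,-0.058,0,0.8,0,0,0,0.003,-0.058,0,0.8]
}}

```text
t: 57.3
tool_pos: [0.474, -0.1892, 0.2014]
tool_rot: [-1.066, -2.951, -0.002]
contact_force: [0.1, 0.2, -1.8]
opening: 0.0325
```

Call:
{"fn": "drive_tool", "kwargs": {
  "moves": [0,0,0,0.003,-0.052,0,0.8,0,0,0,0,0,-0.04,0.8,0,0,0,0,0,-0.04,0.8,0,0,0,0,0,0,0.8,0,0,0,0,0,0,0.8]
}}

```text
t: 57.92
tool_pos: [0.4786, -0.2399, 0.1244]
tool_rot: [-1.066, -2.955, -0.0]
contact_force: [0.7, -0.5, -1.0]
opening: 0.032
```

```bash
python3 - <<'E'
from h import *
o=st(); im=img('wrist','wrist32.png')
print(PL['outer']-o['tool_pos'][:2],W2F(o['tool_pos']))
E
```

```text
t 57.92 p [ 0.4786 -0.2399  0.1244] r [-1.066 -2.955 -0.   ] F [ 0.7 -0.5 -1. ] op 0.032 q [-0.6  -0.07  1.92 -0.    1.29 -1.48]
[ 0.01800957 -0.01731444] [-106.51212332  108.74791085]
```

View pics/wrist32.png

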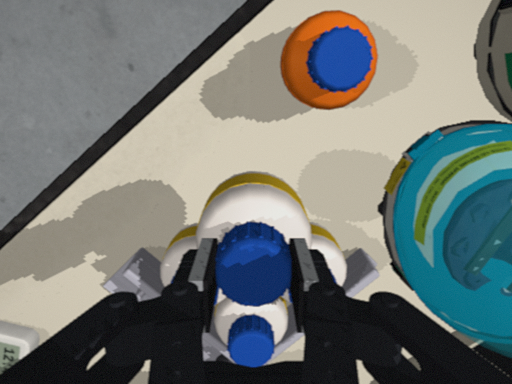

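Call:
{"fn": "drive_tool", "kwargs": {
  "moves": [0,0,0,0,0,-0.04,0.8,0,0,0,0,0,-0.03,0.8,0,0,0,0,0,0,0.8,0,0,0,0,0,0,0.8,0,0,0,0,0,0,0.8]
}}

```text
t: 58.6
tool_pos: [0.4801, -0.241, 0.0568]
tool_rot: [1.065, 2.951, -0.002]
contact_force: [-0.3, 0.3, -1.4]
opening: 0.0324
```

Call:
{"fn": "drive_tool", "kwargs": {
  "moves": [0,0,0,0.004,-0.004,-0.001,0.8,0,0,0,0.004,-0.004,0,0.8,0,0,0,0,0,0,0.8,0,0,0,0,0,0,0.8,0,0,0,0,0,0,0.8]
}}

```text
t: 59.22
tool_pos: [0.4865, -0.2479, 0.0532]
tool_rot: [-1.067, -2.955, -0.0]
contact_force: [-0.6, -0.4, -1.8]
opening: 0.0319
```

Call:
{"fn": "drive_tool", "kwargs": {
  "moves": [0,0,0,0.003,-0.003,0,0.8,0,0,0,0,0,0,0.8,0,0,0,0.002,-0.002,0,0.8,0,0,0,0,0,0,0.8,0,0,0,0,0,0,0.8]
}}

```text
t: 59.85
tool_pos: [0.4916, -0.253, 0.0533]
tool_rot: [-1.067, -2.955, -0.0]
contact_force: [0.2, -1.1, -1.7]
opening: 0.0322
```

Call:
{"fn": "drive_tool", "kwargs": {
  "moves": [0,0,0,0.002,-0.002,0,0.8,0,0,0,0,0,0,0.8,0,0,0,0.002,-0.002,0,0.8,0,0,0,0,0,0,0.8,0,0,0,0,0,0,0.8]
}}

```text
t: 60.48
tool_pos: [0.4954, -0.2569, 0.053]
tool_rot: [-1.067, -2.954, -0.0]
contact_force: [-1.4, 1.6, -4.2]
opening: 0.0319
```

Call:
{"fn": "drive_tool", "kwargs": {
  "moves": [0,0,0,0.002,-0.002,0,0.8,0,0,0,0,0,0,0.8,0,0,0,0,0,0,0.8,0,0,0,0,0,0,0.8,0,0,0,0,0,0,0.8]
}}

```text
t: 61.1
tool_pos: [0.4965, -0.2573, 0.0529]
tool_rot: [-1.065, -2.95, -0.004]
contact_force: [-3.9, 7.1, 1.7]
opening: 0.0322
```

Contact sits right at the outer place (0.4966, -0.2572). I'll lower, release and look from above.

Call:
{"fn": "drive_tool", "kwargs": {
  "moves": [0,0,0,0,0,-0.0015,0.8,0,0,0,0,0,0,0.8,0,0,0,0,0,0,0.5,0,0,0,0,0,0,0.4,0,0,0,0,0,0,0.35]
}}

```text
t: 61.72
tool_pos: [0.4982, -0.2597, 0.0525]
tool_rot: [1.066, 2.953, -0.001]
contact_force: [-0.2, -0.3, -0.6]
opening: 0.0558
```

Call:
{"fn": "drive_tool", "kwargs": {
  "moves": [0,0,0,0,0,0.03,0.35,0,0,0,0,0,0.05,0.35,0,0,0,0.03,-0.03,0.05,0,0,0,0,0.03,-0.03,0.02,0,0,0,0,0.02,-0.02,0,0]
}}

```text
t: 62.35
tool_pos: [0.5787, -0.3401, 0.2034]
tool_rot: [1.065, 2.948, -0.003]
contact_force: [-0.5, -0.3, -0.5]
opening: 0.0854
```

Call:
{"fn": "drive_tool", "kwargs": {
  "moves": [0,0,0,0,0,0,0,0,0,0,0,0,0,0,0,0,0,0,0,0,0,0,0,0,0,0,0,0,0,0,0,0,0,0,0]
}}

```text
t: 62.98
tool_pos: [0.576, -0.3373, 0.1996]
tool_rot: [1.066, 2.955, 0.0]
contact_force: [-0.2, 0.0, 0.2]
opening: 0.0852
```

```bash
cat > look.py <<'E'
from h import *
import sys
def run(fn):
    o=st(); im=img('wrist',fn+'.png')
    hsv=cv2.cvtColor(im,cv2.COLOR_BGR2HSV); m=cv2.inRange(hsv,(106,190,60),(122,255,255))
    n,l,s,c=cv2.connectedComponentsWithStats(m)
    for i in range(1,n):
        if 800<s[i,4]: print(s[i],W2F(ray('wrist',c[i],.064,o)).round(1))
    bay(im,o,130,20,250,190,3.1,fn+'c.png',PL.values())
run(sys.argv[1])
E
python3 look.py L1
```

```text
t 62.98 p [ 0.576  -0.3373  0.1996] r [1.066 2.955 0.   ] F [-0.2  0.   0.2] op 0.0852 q [-0.64  0.17  1.54  0.    1.43 -1.52]
[ 247    4   44   49 1631] [-89.   89.2]
[ 301   64   45   44 1459] [-29.8  91.5]
[ 192   67   43   43 1384] [-88.2  29.2]
[ 247  121   40   41 1242] [-29.3  29.9]
```

View pics/L1c.png

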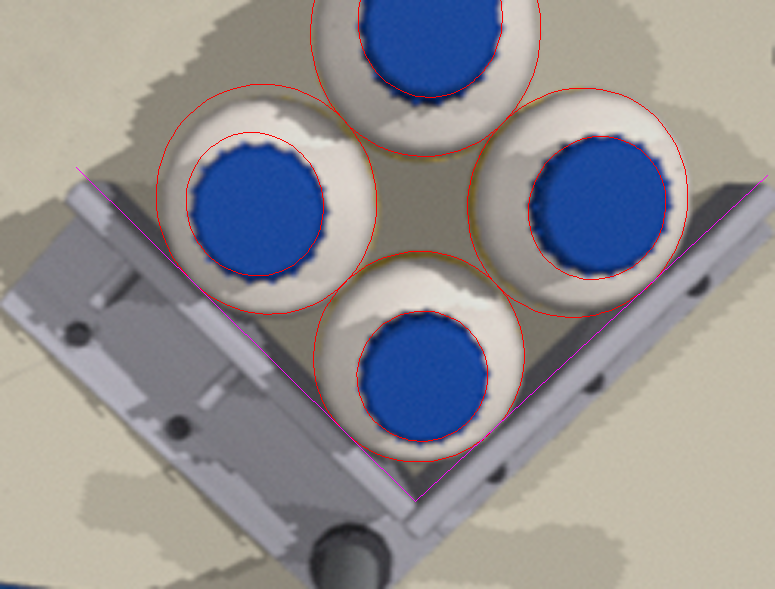

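Call:
{"fn": "drive_tool", "kwargs": {
  "moves": [0,0,7,-0.03,-0.03,0.02,0,0,0,7,-0.03,-0.04,0.02,0,0,0,8,-0.027,-0.05,0,0,0,0,0,0,0,0,0,0,0,0,0,0,0,0]
}}

```text
t: 63.65
tool_pos: [0.4892, -0.4573, 0.2392]
tool_rot: [-0.485, -3.104, -0.001]
contact_force: [0.6, 0.3, -0.2]
opening: 0.0852
```

Call:
{"fn": "drive_tool", "kwargs": {
  "moves": [0,0,0,0,-0.018,0,0,0,0,0,0,0,-0.03,0.2,0,0,0,0,0,-0.03,0.2,0,0,0,0,0,0,0.2,0,0,0,0,0,0,0.2]
}}

```text
t: 64.28
tool_pos: [0.49, -0.476, 0.1807]
tool_rot: [0.482, 3.103, -0.002]
contact_force: [0.6, -0.3, -0.3]
opening: 0.0684
```

```bash
python3 - <<'E'
from h import *
o=st(); im=img('wrist','wrist33.png'); print(proj('wrist',[.4884,-.475,.134],o),proj('wrist',[*o['tool_pos'][:2],.134],o))
c=F2W(.005,-.035);v=o['tool_pos'][:2]-c; print(c,np.linalg.norm(v))
E
```

```text
t 64.28 p [ 0.49   -0.476   0.1807] r [ 4.820e-01  3.103e+00 -2.000e-03] F [ 0.6 -0.3 -0.3] op 0.0684 q [-0.88  0.22  1.52 -0.    1.41 -2.14]
[254.82267324 211.06853233] [254.0529365  213.89304901]
[ 0.60162691 -0.37387084] 0.15129917753175853
```

View pics/wrist33.png

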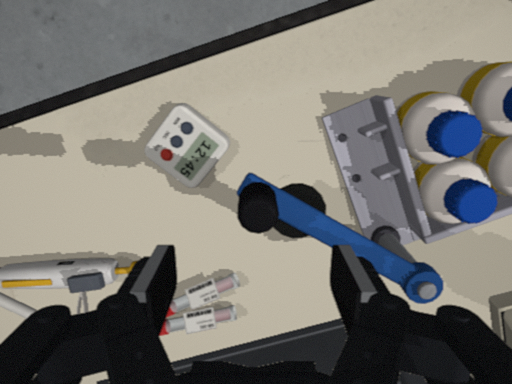

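Call:
{"fn": "drive_tool", "kwargs": {
  "moves": [0,0,0,0,0,-0.04,0.2,0,0,0,0,0,-0.031,0.2,0,0,0,0,0,0,0.3,0,0,0,0,0,0,0.3,0,0,0,0,0,0,0.3]
}}

```text
t: 64.95
tool_pos: [0.4903, -0.477, 0.1116]
tool_rot: [0.483, 3.101, -0.005]
contact_force: [0.2, -0.7, 0.3]
opening: 0.06
```

Call:
{"fn": "drive_tool", "kwargs": {
  "moves": [0,0,0,0,0,0,0.8,0,0,0,0,0,0,0.8,0,0,0,0,0,0,0.8,0,0,0,0,0,0,0.8,0,0,0,0,0,0,0.8],
  "newtons": 25
}}

```text
t: 65.58
tool_pos: [0.4912, -0.4747, 0.1099]
tool_rot: [0.483, 3.1, 0.003]
contact_force: [3.6, 4.4, 2.7]
opening: 0.0247
```

```bash
python3 - <<'E'
from h import *
o=st(); c=F2W(.005,-.035); v=np.array(o['tool_pos'][:2])-c; r=np.linalg.norm(v)
a0=np.arctan2(v[1],v[0]); print(c,r,a0,'target',np.pi-.97+YAW)
n=16; aa=np.linspace(a0,np.pi-.97+YAW,n+1); pts=[r*np.array([np.cos(a),np.sin(a)]) for a in aa]
print(np.degrees(aa[1]-aa[0])); print(np.round(np.diff(pts,axis=0),4).tolist(), c+pts[-1])
E
```

```text
t 65.58 p [ 0.4912 -0.4747  0.1099] r [4.83e-01 3.10e+00 3.00e-03] F [3.6 4.4 2.7] op 0.0247 q [-0.88  0.28  1.57  0.    1.29 -2.14]
[ 0.60162691 -0.37387084] 0.14951400594191153 -2.401396794058397 target 2.2545926535897935
16.673034050480535
[[0.0336, -0.0274], [0.04, -0.0166], [0.0431, -0.0045], [0.0426, 0.0081], [0.0385, 0.02], [0.0311, 0.0302], [0.0212, 0.0378], [0.0094, 0.0423], [-0.0031, 0.0432], [-0.0154, 0.0405], [-0.0264, 0.0344], [-0.0351, 0.0254], [-0.0409, 0.0142], [-0.0433, 0.0019], [-0.042, -0.0106], [-0.0372, -0.0222]] [ 0.50717287 -0.25797057]
```

```bash
python3 - <<'E'
from h import *
o=ctrl.get_obs(); c=F2W(.005,-.035); v=np.array(o['tool_pos'][:2])-c; r=np.linalg.norm(v)
a0=np.arctan2(v[1],v[0])+2*np.pi
n=16; aa=np.linspace(a0,np.pi-.97+YAW,n+1); pts=[r*np.array([np.cos(a),np.sin(a)]) for a in aa]
print(np.degrees(aa[1]-aa[0])); print(np.round(np.diff(pts,axis=0),4).tolist(), c+pts[-1])
E
```

```text
-5.826965949519464
[[-0.0097, 0.0117], [-0.0084, 0.0126], [-0.0071, 0.0134], [-0.0057, 0.0141], [-0.0042, 0.0146], [-0.0027, 0.015], [-0.0012, 0.0152], [0.0003, 0.0152], [0.0019, 0.0151], [0.0034, 0.0148], [0.0049, 0.0144], [0.0063, 0.0138], [0.0077, 0.0131], [0.009, 0.0123], [0.0102, 0.0113], [0.0113, 0.0102]] [ 0.50717287 -0.25797057]
```

Call:
{"fn": "drive_tool", "kwargs": {
  "moves": [0,0,-5.8,-0.0095,0.0115,0,0.8,0,0,-5.8,-0.0085,0.0125,0,0.8,0,0,-5.8,-0.007,0.0135,0,0.8,0,0,-5.8,-0.0055,0.014,0,0.8,0,0,-5.8,-0.004,0.0145,0,0.8]
}}

```text
t: 66.2
tool_pos: [0.4565, -0.4091, 0.1099]
tool_rot: [1.247, 2.878, 0.002]
contact_force: [5.0, 3.6, 2.9]
opening: 0.0248
```

Call:
{"fn": "drive_tool", "kwargs": {
  "moves": [0,0,-5.8,-0.0025,0.015,0,0.8,0,0,-5.8,-0.001,0.015,0,0.8,0,0,-5.8,0.0005,0.015,0,0.8,0,0,-5.8,0.002,0.015,0,0.8,0,0,-5.8,0.0035,0.015,0,0.8]
}}

```text
t: 66.82
tool_pos: [0.4575, -0.3343, 0.1099]
tool_rot: [1.93, 2.478, -0.0]
contact_force: [-1.2, 1.7, 3.8]
opening: 0.0248
```

Call:
{"fn": "drive_tool", "kwargs": {
  "moves": [0,0,-5.8,0.005,0.0145,0,0.8,0,0,-5.8,0.0065,0.014,0,0.8,0,0,-5.8,0.0075,0.013,0,0.8,0,0,0,0,0,0,0.8,0,0,0,0,0,0,0.8]
}}

```text
t: 67.45
tool_pos: [0.4761, -0.2922, 0.1099]
tool_rot: [-2.278, -2.16, -0.001]
contact_force: [-4.6, 5.3, 7.0]
opening: 0.0251
```

```bash
python3 - <<'E'
from h import *
o=st(); c=F2W(.005,-.035); v=np.array(o['tool_pos'][:2])-c
a=np.arctan2(v[1],v[0])%(2*np.pi); print(np.linalg.norm(v),'joint est',a-(np.pi-.97+YAW)); img('wrist','wrist34.png')
E
```

```text
t 67.45 p [ 0.4761 -0.2922  0.1099] r [-2.278e+00 -2.160e+00 -1.000e-03] F [-4.6  5.3  7. ] op 0.0251 q [-0.68  0.    1.87  0.    1.27 -0.63]
0.14974454879958388 joint est 0.3098687161974505
```

View pics/wrist34.png

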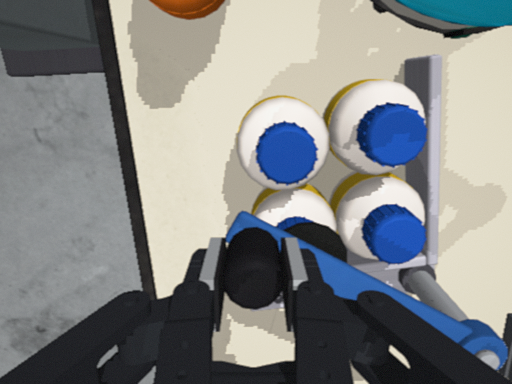

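Swinging on towards the stop; jars undisturbed.

Call:
{"fn": "drive_tool", "kwargs": {
  "moves": [0,0,-5.8,0.009,0.0125,0,0.8,0,0,-5.8,0.01,0.0115,0,0.8,0,0,0,0,0,0,0.8,0,0,0,0,0,0,0.8,0,0,0,0,0,0,0.8]
}}

```text
t: 68.12
tool_pos: [0.4951, -0.2683, 0.1099]
tool_rot: [-2.486, -1.918, -0.001]
contact_force: [-3.6, 5.6, 7.4]
opening: 0.0246
```

Call:
{"fn": "drive_tool", "kwargs": {
  "moves": [0,0,-5.8,0.008,0.007,0,0.8,0,0,0,0,0,0,0.8,0,0,0,0.003,0.003,0,0.8,0,0,0,0,0,0,0.8,0,0,0,0,0,0,0.8]
}}

```text
t: 68.75
tool_pos: [0.5058, -0.2585, 0.1098]
tool_rot: [-2.58, -1.789, 0.001]
contact_force: [-5.7, 4.5, 6.5]
opening: 0.025
```

Call:
{"fn": "drive_tool", "kwargs": {
  "moves": [0,0,0,0.003,0.002,0,0.8,0,0,0,0,0,0,0.8,0,0,0,0,0,0,0.8,0,0,0,0,0,0,0.8,0,0,0,0,0,0,0.8]
}}

```text
t: 69.38
tool_pos: [0.5082, -0.2563, 0.1097]
tool_rot: [-2.579, -1.787, 0.002]
contact_force: [-6.8, 4.3, 8.3]
opening: 0.025
```

Call:
{"fn": "drive_tool", "kwargs": {
  "moves": [0,0,0,0.003,0.002,0,0.8,0,0,0,0,0,0,0.8,0,0,0,0,0,0,0.8,0,0,0,0,0,0,0.8,0,0,0,0,0,0,0.8]
}}

```text
t: 70.0
tool_pos: [0.5084, -0.256, 0.1096]
tool_rot: [-2.577, -1.788, 0.014]
contact_force: [-17.2, 0.6, 12.0]
opening: 0.0246
```

Hard stop reached at (0.5084, -0.256). I'll release, lift away and check.

Call:
{"fn": "drive_tool", "kwargs": {
  "moves": [0,0,0,0,0,0,0.5,0,0,0,0,0,0,0.3,0,0,0,0,0,0,0.2,0,0,0,0,0,0,0.2,0,0,0,0,0,0,0.2]
}}

```text
t: 70.62
tool_pos: [0.5123, -0.255, 0.1084]
tool_rot: [-2.581, -1.791, 0.0]
contact_force: [0.4, 0.3, 0.2]
opening: 0.0682
```

Call:
{"fn": "drive_tool", "kwargs": {
  "moves": [0,0,0,0,0,0.03,0.2,0,0,0,0,0,0.05,0,0,0,0,0,0,0.05,0,0,0,0,0,0,0.02,0,0,0,0,0,0,0,0]
}}

```text
t: 71.25
tool_pos: [0.5128, -0.2555, 0.2599]
tool_rot: [2.579, 1.789, 0.002]
contact_force: [0.2, -0.4, -0.9]
opening: 0.0851
```

Call:
{"fn": "drive_tool", "kwargs": {
  "moves": [0,0,0,0.02,-0.05,0,0,0,0,0,0.02,-0.05,0,0,0,0,0,0,0,0,0,0,0,0,0,0,0,0,0,0,0,0,0,0,0]
}}

```text
t: 71.88
tool_pos: [0.5518, -0.354, 0.2576]
tool_rot: [-2.579, -1.791, 0.0]
contact_force: [0.1, 0.8, 0.5]
opening: 0.085
```

```bash
python3 look.py L2; python3 - <<'E'
from h import *
s=img('scene','scene40.png'); cv2.imwrite('pics/c40.png',cv2.resize(s[220:330,310:420],None,fx=5,fy=5,interpolation=cv2.INTER_CUBIC))
E
```

```text
t 71.88 p [ 0.5518 -0.354   0.2576] r [-2.579 -1.791  0.   ] F [0.1 0.8 0.5] op 0.085 q [-0.68  0.11  1.51  0.    1.52 -0.33]
[ 201   33   36   38 1025] [-28.3  91.6]
[178 124  34  34 857] [-86.6  29.3]
```

View pics/L2.png

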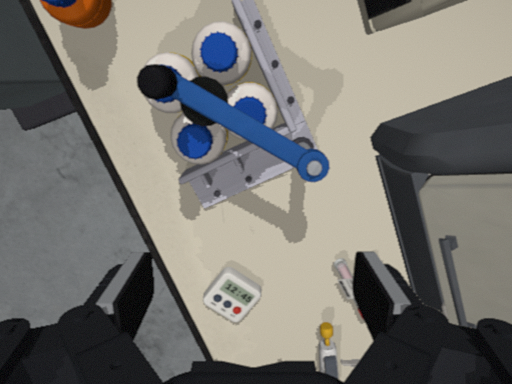

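View pics/c40.png

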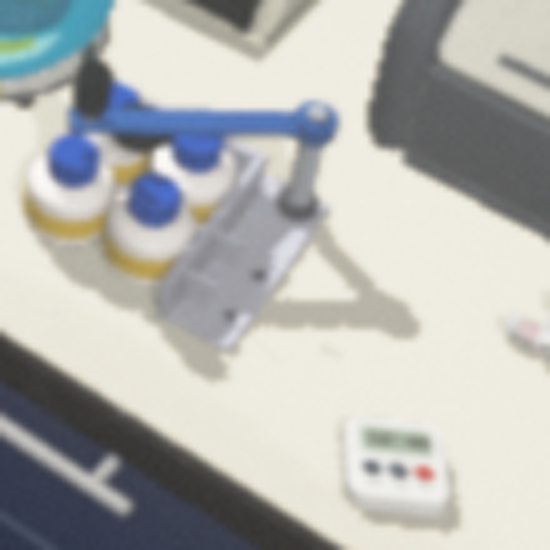

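```bash
python3 -c "
from h import *
print(ctrl.finish_job()); st()"
```

```text
the job is handed in; nothing more can be done
None
the job is handed in; nothing more can be done
```

I swung the hold-down arm clear to about 1.6 rad and loaded all four white jars into the two-by-two square, upright and tight to the corner. I then swung the arm back onto its stop and handed the job in at about 72 s. The report gave no verdict.

- **Jars:** the overhead check before the arm went back put every jar within about 2.5 mm of its place. After the swing, the wrist view covered only the far and right jars, within about 4 mm. The scene view showed all four upright.
- **Arm:** the knob met a hard stop (about 17 N). In the scene view the hub and knob match their starting positions to within about 2 pixels.
- **Bystanders:** I never touched the bottle, timer or tape roll. The timer was in its place in the last pictures; the other two were last seen before the fourth jar was set down.
- **Disagreement:** the camera's fence position and the force contact differed by about 2 mm on each axis. I used the contact-corrected frame, but the overhead check is also within tolerance in the uncorrected one.
- **Mended on the way:** the first jar was pressed into the corner a second time. The right jar tilted while it was being pushed, so I pushed it in low with closed fingers. A similar push on the far jar was skipped because a blue device stood too close; placing the fourth jar tightened it instead.

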